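# Press the cover films onto a stack of test cards

## Robot

A 6-joint arm with a two-finger parallel gripper is mounted at the origin on a cart in front of the work surface, level with it; the furniture and walls round the work are solid. World frame = base frame: x ahead of the robot, y to its left, z up, the work surface at z = 0. Lengths are in m, angles in rad, forces in N, time in s.
With the tool pointing down it reaches from about 0.35 to 0.775 m from the base axis. Payload 5.5 kg.
Tool frame: the origin (TCP) lies where the fingers leave the gripper's body, on its centre line; the fingertips stand 73 mm ahead of it and the grasp point (between the pads) lies 54 mm ahead of it (r.nose_length is the distance from the TCP to the fingertips, in m); x points along the fingers, y is the direction in which the jaws open and shut, and the axes are right-handed (so a half turn about x gives the same grasp; the last joint's range is limited). The gripper opens to 85 mm and grips with 20 to 120 N. Pads are 22 mm wide; open, the fingers measure 114 mm over their backs; the gripper's body (76 mm by 85 mm) begins 54 mm behind the grasp point. The pads swing forward as they close: fully open they stand 13 mm farther back than shut.
Start: joints at [-1.435, 0.313, 0.046, 1.304, 0, 1.431], TCP at [0.157, -0.553, 0.304] pointing down, gripper open.
Joint ranges: [-2.76, 2.76], [-0.86, 1.69], [-1.03, 1.26], [-2.2, 2.34], [-1.47, 1.5], [-3.14, 3.14]. Speed limits (rad/s): [2.57, 2.57, 3.14, 3.14, 3.14, 3.14].

## Interface

Orientations are given as a unit quaternion [x, y, z, w].
In Python, from bench import r, eyes, sign_off gives the robot as it stands.
- The arm moves only by the tool drive_tool, never from a script. Its argument "deltas" is a list of rows, each a list of 4 numbers: the shift along the tool's x, y, z in cm, then the turn about the tool's x in rad. In form: [[x, y, z, roll], ...]. A call has 1 to 10 rows; each row shifts and turns the commanded pose from where the row before left it, along the tool's axes as they then stand; what a row does not reach is not made up. A row lasts 1/12 s, in which the tool goes at most 41.7 mm and 7.16 degrees, less where a joint would pass 70% of its speed; a pose out of reach is approached as far as the arm can. A call with a gripper value outside its range is refused whole. "jaw" is the closure, from 0 (fully open) to 1 (shut), set as the call begins (left out, the last holds). The fingers move at their own pace and stop on an object; "newtons" is the grip in N (left out, the last holds). Time passes only in rows, so rows that do not move let the fingers close. It gives the time, the measured TCP pose, the force and the opening at its end, in the units of the state.
- r.read_state(): the state, without advancing time (a new reading comes with each control period).
- eyes.snapshot(name): name is "side" or "top"; returns a dict with "pixels" (420x560x3 uint8, red, green, blue), "fx", "fy", "cx", "cy" (pixels), "R" (3x3) and "t" (3): a world point X has camera coordinates R X + t. Camera axes: x right, y down, z forward; pixel columns grow to the right and rows downward; lengths in m; the calibration is good to about 2 mm. A picture is of the moment at which its call begins. There is no depth.
- sign_off(): hands the job in, once; it reports no verdict.
The state is a dict: "time": time; "joint_pos": joint angles; "qvel": joint speeds; "joint_torque": joint torques, N m; "position": TCP position; "tool_rot": TCP orientation; "wrist_force": force on the tool from outside, world axes, zero at the start; "ft_torque": the same for the moment, N m; "finger_gap": finger opening in m.
Only numpy, scipy, OpenCV 4.12 (cv2) and the standard library are available. Lean on these libraries where they do the work, as an engineer would, in place of code of your own. Each camera call takes 0.05 s, during which the arm holds its last target.

## Task

The cover films of the freshly filled test cards have to be pressed on: stack all the test cards flat in the pocket of the loading tray, then slide the tray fully home into the screw press. Wind the handwheel clockwise until the platen just touches the stack, give it half a turn more (not much over) and keep it there for a second, then wind it back until the platen is fully up. Finally draw the tray, with the cards still stacked in it, right out of the press, leave it standing on the worktop, and leave the bottles and the timer alone.

Things in the scene. Friction and masses are not known exactly. Their poses are not given: they have to be found in the camera images.
- press_base (a point): foot of the fixed screw press, on the worktop straight under the screw axis. x points from its open front to its back (the tray goes in along +x), z up. The tray slides on the bare worktop between two side blocks, 16 mm high, inner faces at y = -39 and +39 mm, from x = -60 mm to a rubber stop at x = +50 mm; in front of that they flare out to about 100 mm wide at x = -88 mm
- wheel_center (a point): point on the upright axis of the black handwheel on top of the press, 203 mm above the worktop. The wheel (radius 54 mm, 156 to 178 mm high) turns but stays at this height. Under it a white crosshead on two columns: +-26 mm along the press's x, +-85 mm along its y, 116 to 144 mm high
- crank_grip (a point): mid-height (203 mm above the worktop) of the red upright crank handle, a round peg 16 mm in diameter standing on the wheel 46 mm from the wheel's axis, free from 178 to 222 mm. It revolves freely on its own axis, so it can be gripped from above and led round in a circle without turning the hand
- screw (a joint): turn of the handwheel in rad; grows clockwise seen from above; 0 = top stop, platen fully up; up to 20.1. Each turn (6.283) moves the ram 12 mm down. It stays where it is left; turning it takes 2 to 4 N at the crank handle
- platen_face (a point): centre of the underside of the platen (60 x 44 mm, 12 mm thick), the plate on springs under the screw; 42 mm above the worktop when the screw is at 0, and 12 mm lower for each turn until it meets the stack. In the stack each card adds about 4.6 mm (they bed into one another a little), the lowest 5 mm
- platen (a joint): how far the platen is pushed up against its springs, in m: 0 while it hangs free. From contact on the ram goes on down while the platen stands on the stack, so this grows 12 mm a turn: 5 to 6 mm at half a turn past contact (the stack gives a little). The springs start at 2.5 N and add 2.5 N per mm
- tray_pocket (a point): centre of the tray's pocket floor, 8 mm above its underside; x points away from the handle, z up. Cards go in with their long side along x: inside 77 mm (x) by 59 mm (y), white walls 22 mm above the floor, 5 mm thick; end walls full, long sides walled only at the corners, the middle 52 mm open for fingers. With the tray home against the stop this point is over the press's foot, axes parallel
- tray_handle (a point): point on the blue upright handle tab of the tray, 36 mm above the tray's underside and 138 mm from the pocket's centre along the tray's -x, on a neck 34 mm wide and 8 mm thick. The tab is 12 mm thick (along the tray's x), 44 mm wide (y) and reaches from 8 to 54 mm above the underside
- card_0_mid (a point): centre of a white plastic test card with printed dots, 52 mm (its x) by 70 mm (its y) by 5 mm thick, 20 g; starts lying flat, dots up; two to four cards are present. Either end and either face serves
- card_1_mid (a point): centre of a white plastic test card with printed dots, 52 mm (its x) by 70 mm (its y) by 5 mm thick, 20 g; starts lying flat, dots up; two to four cards are present. Either end and either face serves
- card_2_mid (a point): centre of a white plastic test card with printed dots, 52 mm (its x) by 70 mm (its y) by 5 mm thick, 20 g; starts lying flat, dots up; two to four cards are present. Either end and either face serves
- card_3_mid (a point): centre of a white plastic test card with printed dots, 52 mm (its x) by 70 mm (its y) by 5 mm thick, 20 g; starts lying flat, dots up; two to four cards are present. Either end and either face serves
- bench_timer: bystander: white bench timer, 58 x 68 x 18 mm, lying; origin under its centre
- red_bottle: bystander: white bottle with a red cap, 48 mm across, 110 mm high, standing; origin under its centre
- purple_bottle: bystander: white bottle with a purple cap, 34 mm across, 70 mm high, standing; origin under its centre
- tray: the loose loading tray, about 0.4 kg: an aluminium plate 100 mm (x) by 72 mm (y), 8 mm thick, with a neck and handle to -x; origin on its underside under the pocket's centre, axes as the pocket's
- card_0: the same card as card_0_mid; origin at the centre of its underside
- card_1: the same card as card_1_mid; origin at the centre of its underside
- card_2: the same card as card_2_mid; origin at the centre of its underside
- card_3: the same card as card_3_mid; origin at the centre of its underside
Not all that is in view belongs to the job. Leave any green look-alike of the card_2 alone.

How it is judged:
By the outcome, as a careful person would: the job done as asked, in the order asked, and still so for the second after the job is handed in, with the robot touching nothing.
Of card_0, card_1, card_2, card_3 only 2 to 4 are there at a start; the rules pass over those that are not, and their reading is None.
At some moment in a run one of card_0, card_1, card_2, card_3 may be knocked a few centimetres aside while the robot is not near it.
Once in a run the grip may slacken for a moment while it holds something.
It also fails if it takes over 210 s, if anything falls off the work surface, if the arm or the gripper's body presses on something with over 40 N, if the wrist force passes 120 N, or if a joint passes its speed limit or range.

## Working session

There is one attempt and no reset: what is moved stays moved. The work goes in short steps, Python scripts to look and compute and a tool call to move; the robot and the scene stay as the last step left them, time stands still between calls to the robot, and variables do not carry over. Pictures are saved under pics/ and viewed, and the job is handed in when it is done.

Besides the shell and the picture viewer there is one more tool, called after "Request:" as name(argument=value, ...) on one line, values as JSON. drive_tool: Moves the arm, as the interface text tells. Its arguments: {"type":"object","properties":{"deltas":{"type":"array"},"jaw":{"type":"number"},"newtons":{"type":"number"}},"required":["deltas"]}

```bash
ls; mkdir -p pics
cat > h.py <<'E'
import numpy as np,cv2
from bench import r,eyes
def snap(name,fn):
    s=eyes.snapshot(name); cv2.imwrite('pics/'+fn,s['pixels'][:,:,::-1]); return s
def P(s): return np.array(s['R']),np.array(s['t'])
def back(s,u,v,z):
    R,t=P(s); d=R.T@np.array([(u-s['cx'])/s['fx'],(v-s['cy'])/s['fy'],1]); c=-R.T@t
    return c+d*(z-c[2])/d[2]
def proj(s,X):
    R,t=P(s); p=R@np.array(X)+t; return np.array([s['fx']*p[0]/p[2]+s['cx'],s['fy']*p[1]/p[2]+s['cy']])
E
python3 - <<'E'
from h import *
for n in('top','side'):
    s=snap(n,n+'0.png'); R,t=P(s); print(n,-R.T@t,s['fx'],R.round(2).tolist())
st=r.read_state(); print({k:np.round(v,3) for k,v in st.items()})
E
```

```text
pics
top [0.31178398 0.06986458 1.67101029] 539.7794619596045 [[-0.02, -1.0, 0.0], [-0.99, 0.02, -0.17], [0.17, -0.0, -0.99]]
side [0.06730036 1.01830761 0.64983941] 466.56350512047163 [[-0.88, -0.47, 0.01], [-0.2, 0.36, -0.91], [0.42, -0.81, -0.41]]
{'time': np.float64(0.1), 'joint_pos': array([-1.435,  0.314,  0.045,  1.304,  0.   ,  1.431]), 'qvel': array([ 0.001, -0.003,  0.003, -0.002, -0.   ,  0.   ]), 'joint_torque': array([ 3.0000e-03, -4.8172e+01,  2.9924e+01,  1.3000e-02, -0.0000e+00,
       -0.0000e+00]), 'position': array([ 0.157, -0.553,  0.303]), 'tool_rot': array([ 0.7  ,  0.098, -0.7  ,  0.097]), 'wrist_force': array([-0.382, -0.212, -0.32 ]), 'ft_torque': array([-0.039, -0.027, -0.021]), 'finger_gap': np.float64(0.085)}
```

View pics/top0.png

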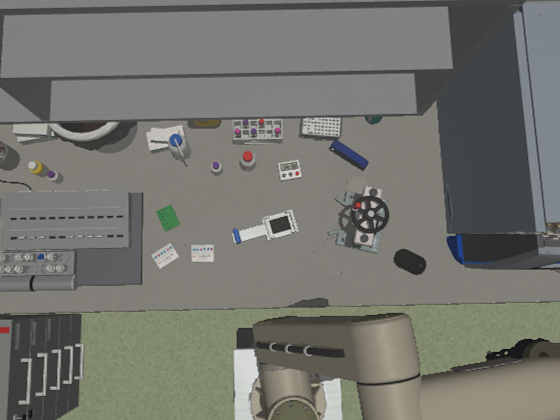

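View pics/side0.png

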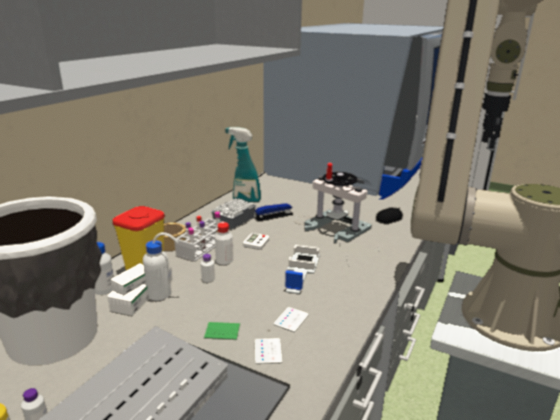

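Run:
```python
from h import *
a=cv2.imread('pics/top0.png'); 
cv2.imwrite('pics/c1.png',cv2.resize(a[140:290,140:300],None,fx=5,fy=4*1.25/1.25,interpolation=cv2.INTER_CUBIC)[:600,:800])
cv2.imwrite('pics/c2.png',cv2.resize(a[160:270,310:430],None,fx=5,fy=5,interpolation=cv2.INTER_CUBIC))
b=cv2.imread('pics/side0.png'); 
cv2.imwrite('pics/c3.png',cv2.resize(b[150:300,260:420],None,fx=4,fy=4,interpolation=cv2.INTER_CUBIC))
```

```text
(no output)
```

View pics/c1.png

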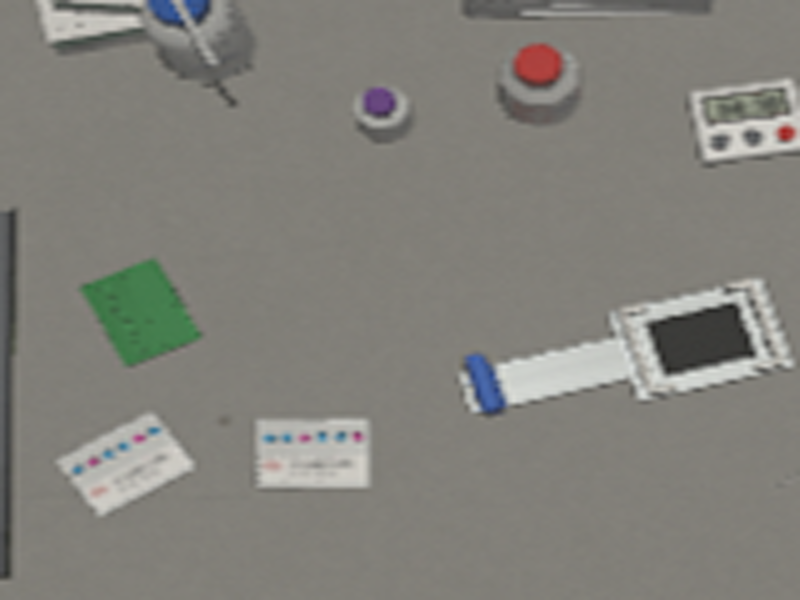

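View pics/c2.png

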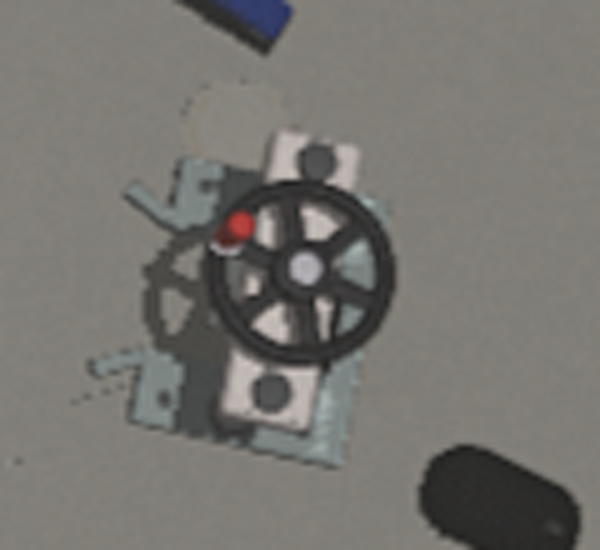

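View pics/c3.png

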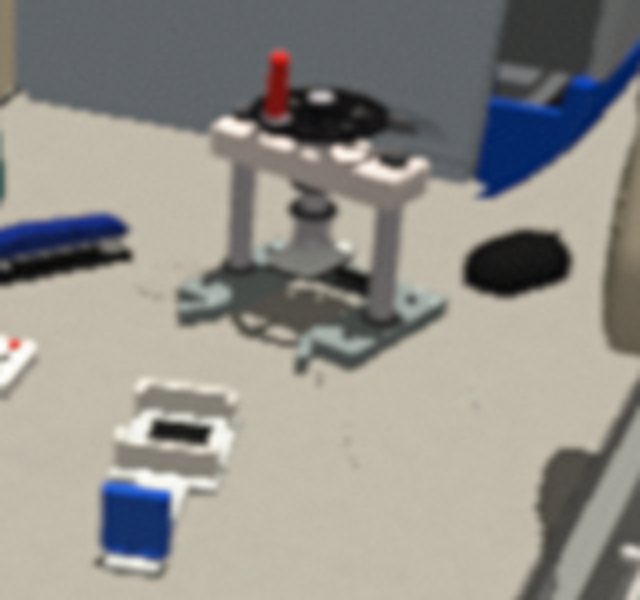

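```bash
cat > m.py <<'E'
from h import *
s=eyes.snapshot('top')
def c1(x,y,z): return back(s,140+x/5-.4,140+y/4-.4,z)
def c2(x,y,z): return back(s,310+x/5-.4,160+y/5-.4,z)
for n,q in dict(A=[(55,462),(152,413),(195,466),(100,516)],B=[(257,419),(369,420),(370,488),(257,488)]).items():
    w=np.array([c1(*p,.005) for p in q]); print(n,w.mean(0).round(4)); d=w-np.roll(w,-1,0); print(np.linalg.norm(d[:,:2],axis=1).round(4),np.degrees(np.arctan2(d[:,1],d[:,0])).round(1))
print('wheel',c2(302,268,.178),'hub',c2(306,268,.19)); a=c2(317,163,.147);b=c2(270,393,.147); print('col',a,b,np.linalg.norm(a-b),(a+b)/2,np.degrees(np.arctan2(*(a-b)[1::-1])))
print('crank',c2(241,226,.222))
pc=c1(701,339,.008); h=c1(489,384,.054); print('pocket',pc,'handle',h,np.linalg.norm((pc-h)[:2]),np.degrees(np.arctan2(*(pc-h)[1::-1])))
E
python3 m.py
```

```text
A [0.4349 0.3658 0.005 ]
[0.0698 0.0493 0.0689 0.0505] [ 121.6   32.9  -57.5 -146.1]
B [0.4405 0.2502 0.005 ]
[0.0692 0.0523 0.0695 0.0531] [  88.2    0.3  -91.2 -180. ]
wheel [ 0.52851121 -0.23778051  0.178     ] hub [ 0.52672269 -0.23752686  0.19      ]
col [ 0.59377497 -0.25610065  0.147     ] [ 0.46186939 -0.22215362  0.147     ] 0.13620383522856994 [ 0.52782218 -0.23912713  0.147     ] -14.432365365073665
crank [ 0.54590776 -0.19677381  0.222     ]
pocket [0.52411123 0.00903267 0.008     ] handle [0.48684265 0.13910929 0.054     ] 0.1353102907232918 -74.01232897579736
```

```bash
cat >> h.py <<'E'
from scipy.spatial.transform import Rotation as Ro
def rect(s,mask,z,roi):
    u0,v0,u1,v1=roi; m=np.zeros(mask.shape,np.uint8); m[v0:v1,u0:u1]=mask[v0:v1,u0:u1]
    n,l,st,c=cv2.connectedComponentsWithStats(m); 
    i=1+np.argmax(st[1:,4]); vv,uu=np.nonzero(l==i)
    w=np.array([back(s,a,b,z)[:2] for a,b in zip(uu,vv)]).astype(np.float32)
    return cv2.minAreaRect(w*1000), w.mean(0)
def plan(xyz,yaw=None):
    "yaw: world angle deg of jaw axis (tool y), mod 180"
    st=r.read_state(); R=Ro.from_quat(st['tool_rot']); y=R.apply([0,1,0]); cur=np.degrees(np.arctan2(y[1],y[0]))
    roll=0
    if yaw is not None:
        d=(yaw-cur+90)%180-90; roll=-np.radians(d)
    R2=R*Ro.from_rotvec([roll,0,0]); d=R2.inv().apply(np.array(xyz)-st['position'])*100
    print('t',round(float(st['time']),2),'cur yaw %.1f'%cur,'pos',np.round(st['position'],4),'roll %.3f (alt %.3f) shift cm'%(roll,roll-np.sign(roll)*np.pi),d.round(2),'j6 %.2f'%st['joint_pos'][5],'axis x',R.apply([1,0,0]).round(3), 'F',np.round(st['wrist_force'],1))
E
python3 - <<'E'
from h import *
print(r.nose_length)
s=eyes.snapshot('top'); p=s['pixels'].astype(int); w=((p.min(2)>165)).astype(np.uint8)
for roi in [(148,236,183,274),(185,236,222,270)]: print(rect(s,w,.005,roi))
d=(p.max(2)<70).astype(np.uint8); print('pocket',rect(s,d,.008,(262,208,300,240)))
b=((p[:,:,2]-p[:,:,0])>50).astype(np.uint8); print('tab',rect(s,b,.05,(225,222,250,250)))
plan((.36,-.4,.38)); plan((.44,.366,.15),33)
E
```

```text
0.0726
(((429.0982666015625, 361.52587890625), (34.43286895751953, 67.52569580078125), 31.903278350830078), array([0.42852268, 0.36116394], dtype=float32))
(((440.63775634765625, 249.56790161132812), (65.56745147705078, 49.24026870727539), 88.7952880859375), array([0.43840033, 0.24984008], dtype=float32))
pocket (((524.8099365234375, 9.323406219482422), (40.767433166503906, 56.0507698059082), 14.488730430603027), array([0.52471846, 0.00930766], dtype=float32))
tab (((488.6004638671875, 142.28863525390625), (42.20860290527344, 13.314001083374023), 17.52561378479004), array([0.48759726, 0.14184782], dtype=float32))
t 0.2 cur yaw -74.2 pos [ 0.1565 -0.553   0.3033] roll 0.000 (alt 0.000) shift cm [ -7.65  -9.19 -23.75] j6 1.43 axis x [-0.     0.001 -1.   ] F [-0.4  0.7  1. ]
t 0.2 cur yaw -74.2 pos [ 0.1565 -0.553   0.3033] roll 1.271 (alt -1.871) shift cm [ 15.43 -73.82  61.62] j6 1.43 axis x [-0.     0.001 -1.   ] F [-0.4  0.7  1. ]
```

Request:
drive_tool(deltas=[[-1,-1.2,-3,0],[-1,-1.2,-3,0],[-1,-1.2,-3,0],[-1,-1.2,-3,0],[-1,-1.2,-3,0],[-1,-1.2,-3,0],[-1,-1.2,-3,0],[-0.7,-0.8,-2.8,0]], jaw=0, newtons=30)

```text
time: 0.87
position: [0.3617, -0.3984, 0.382]
tool_rot: [0.701, 0.097, -0.7, 0.098]
wrist_force: [0.6, -0.5, -0.5]
finger_gap: 0.0854
```

Run:
```python
from h import *
plan((.41,-.1,.36)); plan((.41,-.1,.36),32.5);plan((.435,.366,.2),32.5); print(r.read_state()['joint_pos'])
```

```text
t 0.87 cur yaw -74.2 pos [ 0.3617 -0.3984  0.382 ] roll 0.000 (alt 0.000) shift cm [  2.18 -27.39 -12.79] j6 1.88 axis x [ 0.001 -0.001 -1.   ] F [ 0.6 -0.5 -0.5]
t 0.87 cur yaw -74.2 pos [ 0.3617 -0.3984  0.382 ] roll 1.280 (alt -1.862) shift cm [  2.18 -20.11  22.57] j6 1.88 axis x [ 0.001 -0.001 -1.   ] F [ 0.6 -0.5 -0.5]
t 0.87 cur yaw -74.2 pos [ 0.3617 -0.3984  0.382 ] roll 1.280 (alt -1.862) shift cm [ 18.16 -47.25  60.54] j6 1.88 axis x [ 0.001 -0.001 -1.   ] F [ 0.6 -0.5 -0.5]
[-9.82968496e-01  2.30996734e-01  1.25464136e-01  1.46451112e+00
  1.54398794e-04  1.88243869e+00]
```

Request:
drive_tool(deltas=[[0.2,-3,-1.4,0],[0.2,-3,-1.4,0],[0.2,-3,-1.4,0],[0.2,-3,-1.4,0],[0.2,-3,-1.4,0],[0.2,-3,-1.4,0],[0.2,-3,-1.4,0],[0.2,-3,-1.4,0],[0.2,-3,-1.4,0]])

```text
time: 1.62
position: [0.408, -0.1043, 0.3628]
tool_rot: [0.7, 0.097, -0.7, 0.097]
wrist_force: [0.7, -0.7, 0.0]
finger_gap: 0.0852
```

Request:
drive_tool(deltas=[[0,0,0,-0.12],[0,0,0,-0.12],[0,0,0,-0.12],[0,0,0,-0.12],[0,0,0,-0.12],[0,0,0,-0.12],[0,0,0,-0.12],[0,0,0,-0.12],[0,0,0,-0.12],[0,0,0,-0.12]])

```text
time: 2.45
position: [0.4081, -0.1058, 0.3628]
tool_rot: [-0.522, -0.477, 0.522, -0.477]
wrist_force: [-0.4, -0.6, 0.4]
finger_gap: 0.0855
```

Request:
drive_tool(deltas=[[0,0,0,-0.12],[0,0,0,-0.12],[0,0,0,-0.12],[0,0,0,-0.12],[0,0,0,-0.12],[0,0,0,-0.06],[0,0,0,0]])

```text
time: 3.03
position: [0.4081, -0.1058, 0.3628]
tool_rot: [0.34, 0.62, -0.34, 0.62]
wrist_force: [0.5, 0.1, -0.8]
finger_gap: 0.0855
```

Run:
```python
from h import *
plan((.435,.366,.18),32.5); print(r.read_state()['joint_pos'])
```

```text
t 3.03 cur yaw 32.5 pos [ 0.4081 -0.1058  0.3628] roll -0.001 (alt 3.141) shift cm [ 18.28  27.62 -38.34] j6 0.56 axis x [-0.  0. -1.] F [ 0.5  0.1 -0.8]
[-4.44526379e-01  2.50994107e-03 -1.82855770e-01  1.38567088e+00
 -9.31458942e-05  5.59868860e-01]
```

Request:
drive_tool(deltas=[[1,2,-2.8,0],[1,2,-2.8,0],[1,2,-2.8,0],[1,2,-2.8,0],[1,2,-2.8,0],[1,2,-2.8,0],[1,2,-2.8,0],[1,2,-2.8,0],[1,2,-2.8,0],[1,2,-2.8,0]])

```text
time: 3.87
position: [0.4269, 0.2395, 0.2624]
tool_rot: [0.341, 0.619, -0.341, 0.619]
wrist_force: [0.4, -0.8, 0.0]
finger_gap: 0.0857
```

Request:
drive_tool(deltas=[[2,2,-2.8,0],[2,2,-2.8,0],[2,2,-2.7,0],[2,1.6,-2,0],[0,0,0,0]])

```text
time: 4.28
position: [0.4348, 0.3685, 0.1782]
tool_rot: [0.339, 0.621, -0.341, 0.619]
wrist_force: [0.1, 0.2, -0.4]
finger_gap: 0.0856
```

Run:
```python
from h import *
s=snap('top','top1.png'); snap('side','side1.png')
b=s['pixels'][140:290,140:300,::-1]; cv2.imwrite('pics/c4.png',cv2.resize(b,None,fx=5,fy=4,interpolation=cv2.INTER_CUBIC))
plan((.435,.366,.0760),32.5)
```

```text
t 4.38 cur yaw 32.4 pos [0.4353 0.3658 0.1814] roll -0.002 (alt 3.140) shift cm [10.54  0.02 -0.04] j6 1.56 axis x [-0.003 -0.002 -1.   ] F [-0.2  0.3  0. ]
```

View pics/c4.png

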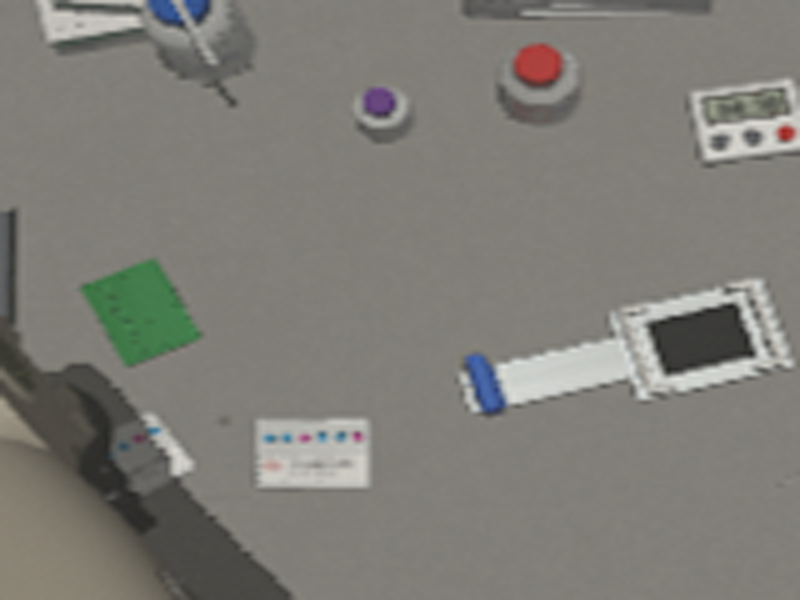

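View pics/side1.png

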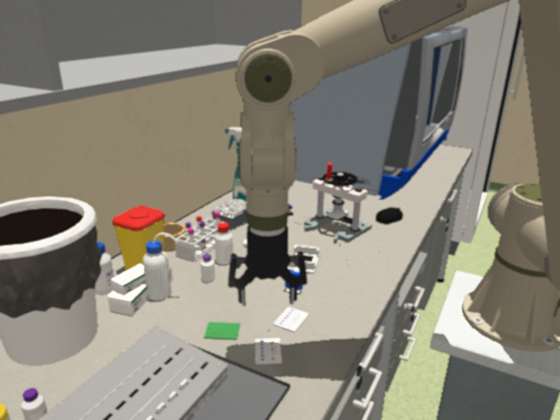

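Request:
drive_tool(deltas=[[2,0,0,0],[2,0,0,0],[2,0,0,0],[1,0,0,0],[1,0,0,0],[0,0,0,0],[0,0,0,0],[0,0,0,0]], jaw=0.27)

```text
time: 5.05
position: [0.437, 0.3655, 0.1041]
tool_rot: [0.341, 0.619, -0.34, 0.62]
wrist_force: [-0.1, 0.4, 0.6]
finger_gap: 0.0627
```

Run:
```python
from h import *
s=snap('side','side2.png'); b=s['pixels'][240:400,180:380,::-1]; cv2.imwrite('pics/c5.png',cv2.resize(b,None,fx=4,fy=3.75,interpolation=cv2.INTER_CUBIC))
plan((.435,.366,.0700),32.5); print(proj(s,(.435,.366,.0)),r.read_state()['finger_gap'])
```

```text
t 5.1 cur yaw 32.4 pos [0.4371 0.3657 0.1041] roll -0.003 (alt 3.139) shift cm [ 3.41 -0.17 -0.14] j6 1.56 axis x [ 0.002  0.001 -1.   ] F [ 0.3  0.9 -0.2]
[267.64293493 352.07875115] 0.062303812507077845
```

View pics/c5.png

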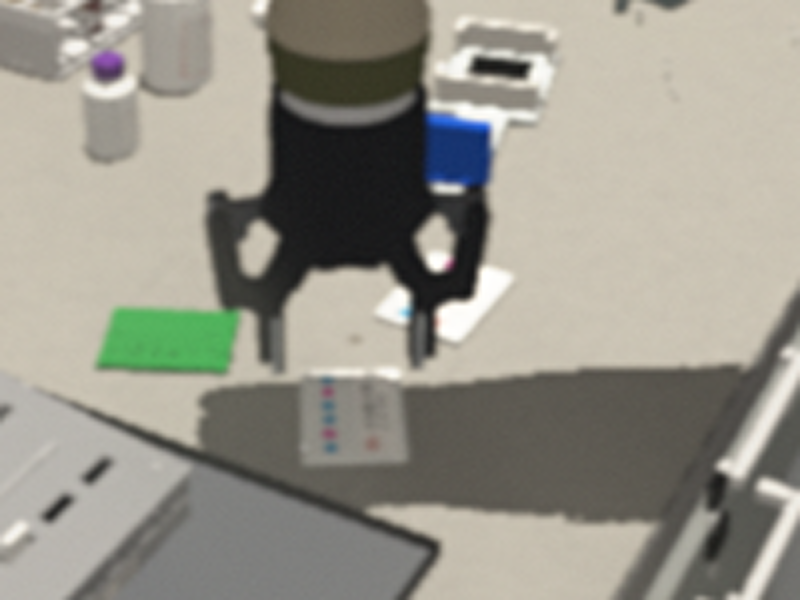

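Request:
drive_tool(deltas=[[1,-0.1,-0.1,0],[1,-0.1,-0.05,0],[0.6,0,0,0],[0.3,0,0,0],[0.2,0,0,0],[0,0,0,0],[0,0,0,0]])

```text
time: 5.68
position: [0.4338, 0.3656, 0.0717]
tool_rot: [0.341, 0.62, -0.341, 0.62]
wrist_force: [0.2, 0.4, 0.0]
finger_gap: 0.0625
```

Request:
drive_tool(deltas=[[0.1,0,0,0],[0.1,0,0,0],[0,0,0,0]])

```text
time: 5.93
position: [0.4339, 0.3656, 0.0699]
tool_rot: [0.341, 0.619, -0.341, 0.62]
wrist_force: [0.0, 0.3, -0.2]
finger_gap: 0.0624
```

Request:
drive_tool(deltas=[[0.1,0,0,0],[0,0,0,0]])

```text
time: 6.1
position: [0.4338, 0.3655, 0.0688]
tool_rot: [0.341, 0.62, -0.341, 0.62]
wrist_force: [-0.3, -0.1, 0.3]
finger_gap: 0.0624
```

Request:
drive_tool(deltas=[[0.1,0,0,0],[0.1,0,0,0],[0,0,0,0]])

```text
time: 6.35
position: [0.4339, 0.3656, 0.067]
tool_rot: [0.341, 0.619, -0.341, 0.62]
wrist_force: [-1.2, 0.3, 1.8]
finger_gap: 0.0623
```

Request:
drive_tool(deltas=[[0.1,0,0,0],[0.05,0,0,0],[0,0,0,0]])

```text
time: 6.6
position: [0.4339, 0.3656, 0.067]
tool_rot: [0.341, 0.619, -0.341, 0.62]
wrist_force: [-3.7, -2.4, 13.1]
finger_gap: 0.0619
```

Request:
drive_tool(deltas=[[-0.4,0,0,0],[0,0,0,0],[0,0,0,0]])

```text
time: 6.85
position: [0.434, 0.3657, 0.0694]
tool_rot: [0.341, 0.619, -0.341, 0.62]
wrist_force: [0.3, 0.1, -0.3]
finger_gap: 0.0626
```

Request:
drive_tool(deltas=[[0,0,0,0],[0,0,0,0],[0,0,0,0],[0,0,0,0],[0,0,0,0]], jaw=1, newtons=30)

```text
time: 7.27
position: [0.4342, 0.3658, 0.0696]
tool_rot: [0.341, 0.619, -0.341, 0.62]
wrist_force: [0.4, 0.9, 5.1]
finger_gap: 0.0508
```

Request:
drive_tool(deltas=[[-0.5,0,0,0],[-1.5,0,0,0],[-2,0,0,0],[-2,0,0,0],[-2,0,0,0],[0,0,0,0],[0,0,0,0]])

```text
time: 7.85
position: [0.4341, 0.3658, 0.1501]
tool_rot: [0.341, 0.619, -0.34, 0.62]
wrist_force: [-1.7, -0.9, -1.1]
finger_gap: 0.0507
```

Run:
```python
from h import *
s=snap('side','side3.png'); b=s['pixels'][200:360,180:380,::-1]; cv2.imwrite('pics/c6.png',cv2.resize(b,None,fx=4,fy=3.75,interpolation=cv2.INTER_CUBIC))
s=snap('top','top3.png')
plan((.524,.009,.16),16); plan((.524,.009,.16))
```

```text
t 7.95 cur yaw 32.4 pos [0.4331 0.3651 0.1483] roll 0.286 (alt -2.856) shift cm [-1.14 -1.08 36.74] j6 1.56 axis x [-0.002 -0.001 -1.   ] F [ 0.1  0.1 -0.1]
t 7.95 cur yaw 32.4 pos [0.4331 0.3651 0.1483] roll 0.000 (alt 0.000) shift cm [ -1.14 -11.39  34.94] j6 1.56 axis x [-0.002 -0.001 -1.   ] F [ 0.1  0.1 -0.1]
```

View pics/c6.png

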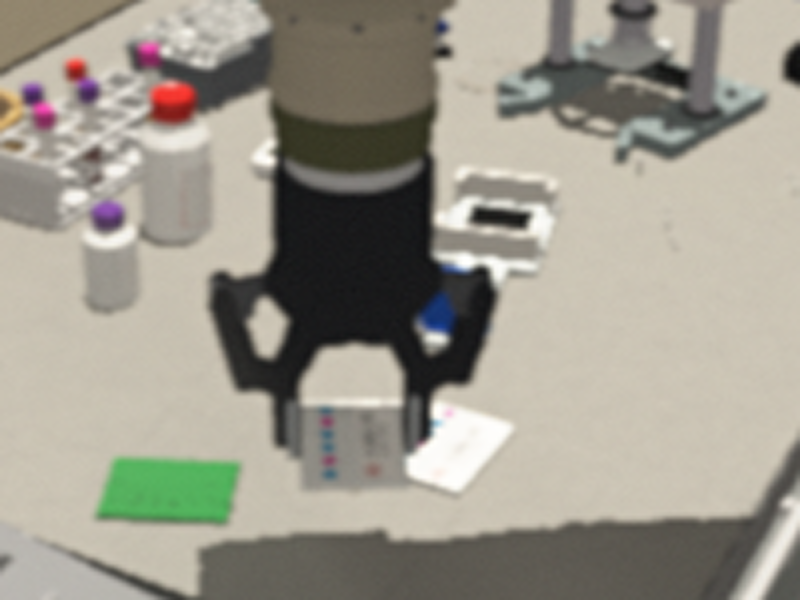

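Request:
drive_tool(deltas=[[-0.4,0,0,0.1],[-0.4,0,0,0.1],[-0.3,0,0,0.086],[0,-0.2,3,0],[0,-0.2,3,0],[0,-0.2,3,0],[0,-0.2,3,0],[0,-0.2,3,0],[0,-0.1,3,0]])

```text
time: 8.7
position: [0.4716, 0.1879, 0.1587]
tool_rot: [0.425, 0.565, -0.426, 0.564]
wrist_force: [0.7, 0.3, -1.5]
finger_gap: 0.0507
```

Request:
drive_tool(deltas=[[0,0,3,0],[0,0,3,0],[0,0,3,0],[0,0,3,0],[0,0,3,0],[0,0,2.5,0],[0,0,1.2,0],[0,0,0,0],[0,0,0,0]])

```text
time: 9.45
position: [0.5235, 0.0096, 0.1592]
tool_rot: [0.426, 0.565, -0.426, 0.563]
wrist_force: [-0.1, -0.7, -0.3]
finger_gap: 0.0508
```

Run:
```python
from h import *
s=snap('side','side4.png'); b=s['pixels'][140:300,220:420,::-1]; cv2.imwrite('pics/c7.png',cv2.resize(b,None,fx=4,fy=3.75,interpolation=cv2.INTER_CUBIC))
s=snap('top','top4.png');b=s['pixels'][140:290,140:340,::-1]; cv2.imwrite('pics/c8.png',cv2.resize(b,None,fx=4,fy=4,interpolation=cv2.INTER_CUBIC))
plan((.524,.009,.08),16)
```

```text
t 9.55 cur yaw 16.0 pos [0.5234 0.0107 0.1596] roll 0.001 (alt -3.141) shift cm [7.96 0.03 0.19] j6 1.16 axis x [-0.002  0.001 -1.   ] F [-0.3  0.4 -0.6]
```

View pics/c7.png

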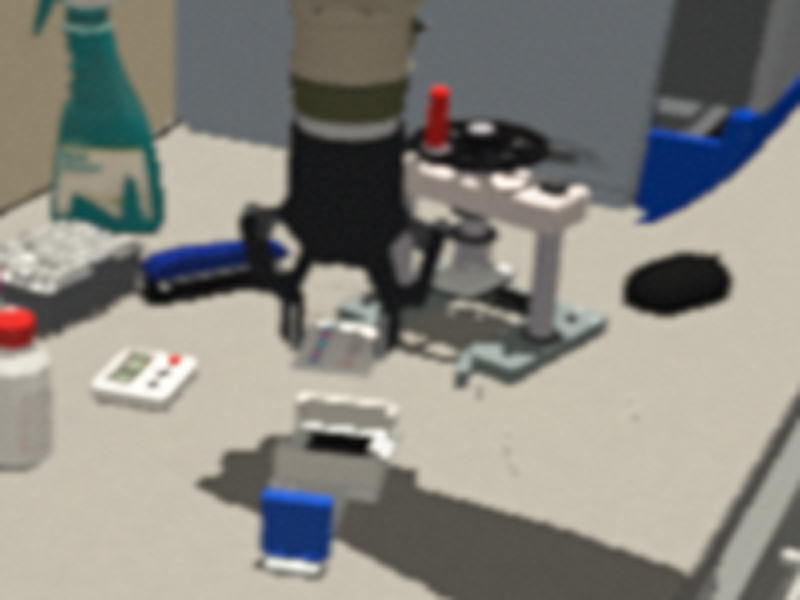

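View pics/c8.png

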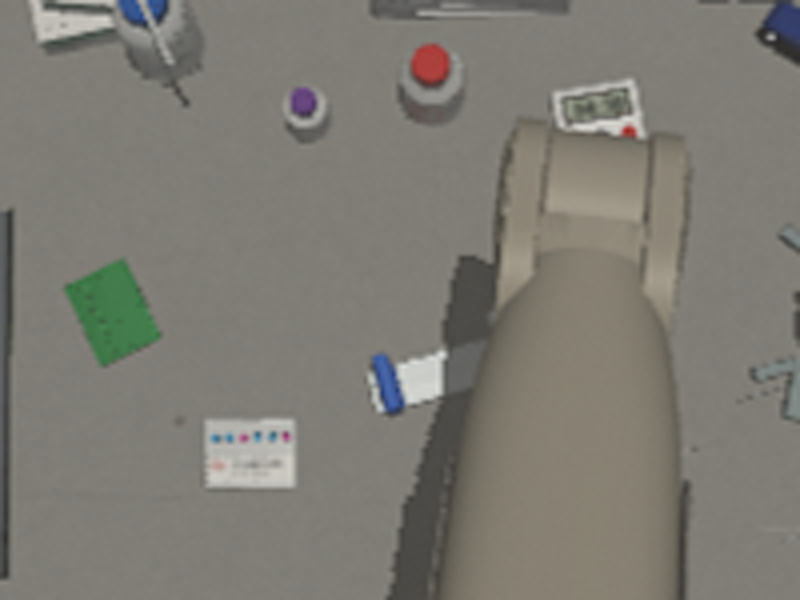

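Run:
```python
from h import *
s=eyes.snapshot('side'); q=[(317,322),(382,327),(370,374),(294,366)]
w=np.array([back(s,220+x/4-.4,140+y/3.75-.4,.095) for x,y in q]);print(w.round(3),w.mean(0))
print((proj(s,(.5245,.0095,.008))-[220,140])*[4,3.75])
```

```text
[[ 0.555 -0.019  0.095]
 [ 0.513 -0.034  0.095]
 [ 0.49   0.037  0.095]
 [ 0.538  0.051  0.095]] [0.52417007 0.00873516 0.095     ]
[333.91783561 452.43772317]
```

Request:
drive_tool(deltas=[[1.5,0,0.1,0],[1.5,0,0.05,0],[1.5,0,0,0],[1.5,0,0,0],[0.8,0,0,0],[0,0,0,0],[0,0,0,0]])

```text
time: 10.18
position: [0.5243, 0.0091, 0.0923]
tool_rot: [0.425, 0.565, -0.425, 0.565]
wrist_force: [-0.1, 0.0, -0.3]
finger_gap: 0.0506
```

Run:
```python
from h import *
s=snap('side','side5.png'); b=s['pixels'][200:300,250:400,::-1]; cv2.imwrite('pics/c9.png',cv2.resize(b,None,fx=5,fy=5,interpolation=cv2.INTER_CUBIC))
plan((.5245,.009,.079),16)
```

```text
t 10.23 cur yaw 16.0 pos [0.5249 0.0088 0.0929] roll 0.001 (alt -3.141) shift cm [ 1.39 -0.03 -0.03] j6 1.15 axis x [ 0. -0. -1.] F [-1.  -0.2  0.6]
```

View pics/c9.png

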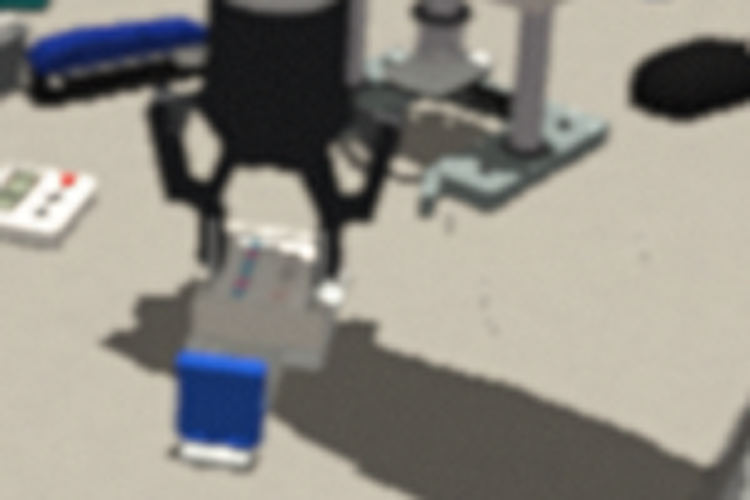

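Inside the walls with no force. Lower, release, retreat.

Request:
drive_tool(deltas=[[0.5,0,0,0],[0.4,0,0,0],[0.2,0,0,0],[0.2,0,0,0],[0,0,0,0],[0,0,0,0]])

```text
time: 10.73
position: [0.5247, 0.0082, 0.0793]
tool_rot: [0.426, 0.565, -0.426, 0.565]
wrist_force: [-0.2, 0.2, 0.1]
finger_gap: 0.0503
```

Request:
drive_tool(deltas=[[0,0,0,0],[0,0,0,0],[0,0,0,0],[0,0,0,0]], jaw=0.15)

```text
time: 11.07
position: [0.5248, 0.0083, 0.0795]
tool_rot: [0.426, 0.565, -0.426, 0.565]
wrist_force: [0.6, 0.3, 0.3]
finger_gap: 0.0722
```

Request:
drive_tool(deltas=[[-1,0,0,0],[-2,0,0,0],[-3,0,0,0],[-3,0,0,0],[0,0,-3,0],[0,0,-3,0],[0,0,-3,0],[0,0,-3,0],[0,0,-3,0],[0,0,0,0]])

```text
time: 11.9
position: [0.4816, 0.1563, 0.1702]
tool_rot: [0.425, 0.566, -0.424, 0.565]
wrist_force: [-0.3, 0.3, -0.1]
finger_gap: 0.0727
```

Run:
```python
from h import *
s=snap('top','top6.png');b=s['pixels'][140:290,140:340,::-1]; cv2.imwrite('pics/c10.png',cv2.resize(b,None,fx=4,fy=4,interpolation=cv2.INTER_CUBIC))
s2=snap('side','side6.png')
p=s['pixels'].astype(int); w=((p.min(2)>165)).astype(np.uint8)
print(rect(s,w,.005,(185,230,222,270)))
plan((.4405,.250,.12),0); plan((.4405,.250,.12))
```

```text
(((433.1375427246094, 269.48114013671875), (33.806365966796875, 24.66245460510254), 0.025260716676712036), array([0.43386072, 0.26980513], dtype=float32))
t 12.0 cur yaw 16.1 pos [0.4831 0.1535 0.1701] roll 0.282 (alt -2.860) shift cm [ 5.   -4.27 -9.66] j6 1.44 axis x [ 0.001 -0.    -1.   ] F [-0.1 -0.2 -0.5]
t 12.0 cur yaw 16.1 pos [0.4831 0.1535 0.1701] roll 0.000 (alt 0.000) shift cm [  5.    -1.41 -10.46] j6 1.44 axis x [ 0.001 -0.    -1.   ] F [-0.1 -0.2 -0.5]
```

View pics/c10.png

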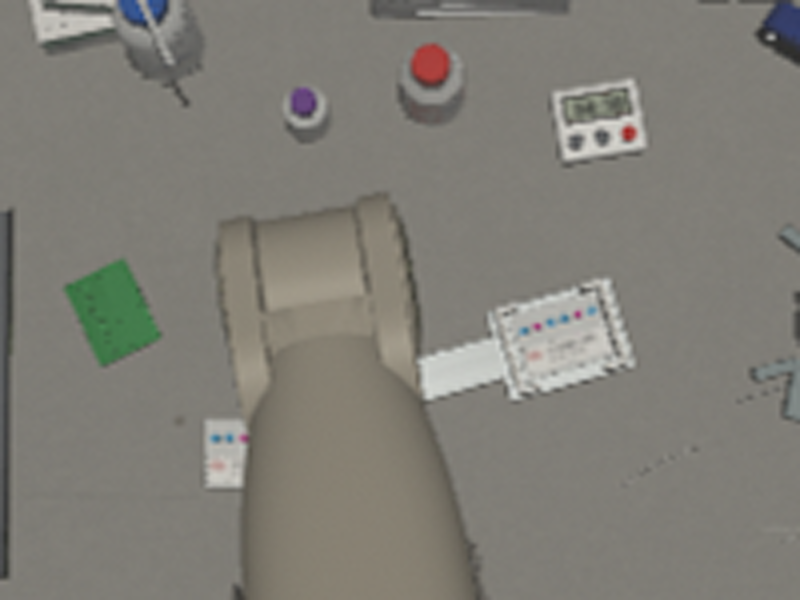

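View pics/side6.png

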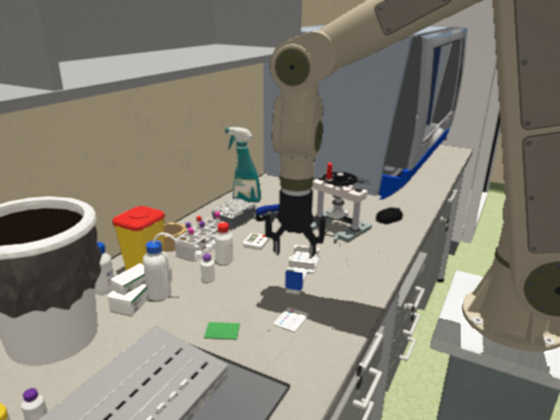

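Request:
drive_tool(deltas=[[0,0,0,0.1],[0,0,0,0.1],[0,0,0,0.09],[0,-1.2,-2.5,0],[0,-1.2,-2.5,0],[1,-1.1,-2.5,0],[2,-0.8,-2.1,0],[2,0,0,0],[0,0,0,0],[0,0,0,0]])

```text
time: 12.83
position: [0.4412, 0.2479, 0.1189]
tool_rot: [-0.502, -0.497, 0.504, -0.497]
wrist_force: [0.4, -0.8, 0.6]
finger_gap: 0.0725
```

Run:
```python
from h import *
s=snap('side','side7.png'); b=s['pixels'][200:360,200:400,::-1]; cv2.imwrite('pics/c11.png',cv2.resize(b,None,fx=4,fy=3.75,interpolation=cv2.INTER_CUBIC))
plan((.4405,.250,.0695),-0.5)
```

```text
t 12.88 cur yaw -0.7 pos [0.4421 0.2481 0.1198] roll -0.004 (alt 3.138) shift cm [ 5.03 -0.16 -0.2 ] j6 1.94 axis x [-0.    -0.001 -1.   ] F [ 0.2  0.9 -0.6]
```

View pics/c11.png

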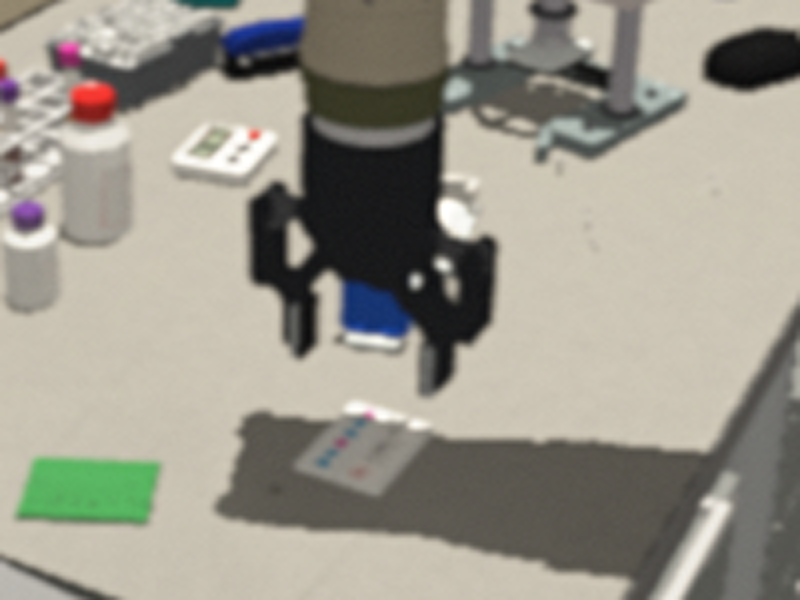

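Request:
drive_tool(deltas=[[1.5,-0.1,-0.1,0],[1.5,-0.06,-0.1,0],[1,0,0,0],[0.6,0,0,0],[0.4,0,0,0],[0,0,0,0],[0,0,0,0]], jaw=0.2)

```text
time: 13.47
position: [0.4403, 0.2508, 0.0698]
tool_rot: [0.503, 0.497, -0.503, 0.497]
wrist_force: [0.2, -0.1, -0.2]
finger_gap: 0.0683
```

Request:
drive_tool(deltas=[[0,0,0,0],[0,0,0,0],[0,0,0,0],[0,0,0,0],[0,0,0,0],[0,0,0,0]], jaw=1)

```text
time: 13.97
position: [0.4404, 0.2511, 0.0703]
tool_rot: [0.503, 0.497, -0.502, 0.498]
wrist_force: [-0.0, -0.2, 5.5]
finger_gap: 0.0505
```

Request:
drive_tool(deltas=[[-0.5,0,0,0],[-1.5,0,0,0],[-2,0,0,0],[-2.5,0,0,0],[-2.5,0,0,0],[0,0,0,0],[0,0,0,0]])

```text
time: 14.55
position: [0.441, 0.2515, 0.1611]
tool_rot: [0.504, 0.497, -0.501, 0.498]
wrist_force: [-0.3, -0.8, 0.1]
finger_gap: 0.0506
```

Run:
```python
from h import *
s=snap('side','side8.png'); b=s['pixels'][200:360,200:400,::-1]; cv2.imwrite('pics/c12.png',cv2.resize(b,None,fx=4,fy=3.75,interpolation=cv2.INTER_CUBIC))
plan((.5245,.009,.16),16)
```

```text
t 14.6 cur yaw -0.6 pos [0.44   0.2511 0.1598] roll -0.290 (alt 2.851) shift cm [-2.00e-02  1.44e+00  2.56e+01] j6 1.94 axis x [ 0.001  0.    -1.   ] F [-0.5  0.5 -1.1]
```

View pics/c12.png

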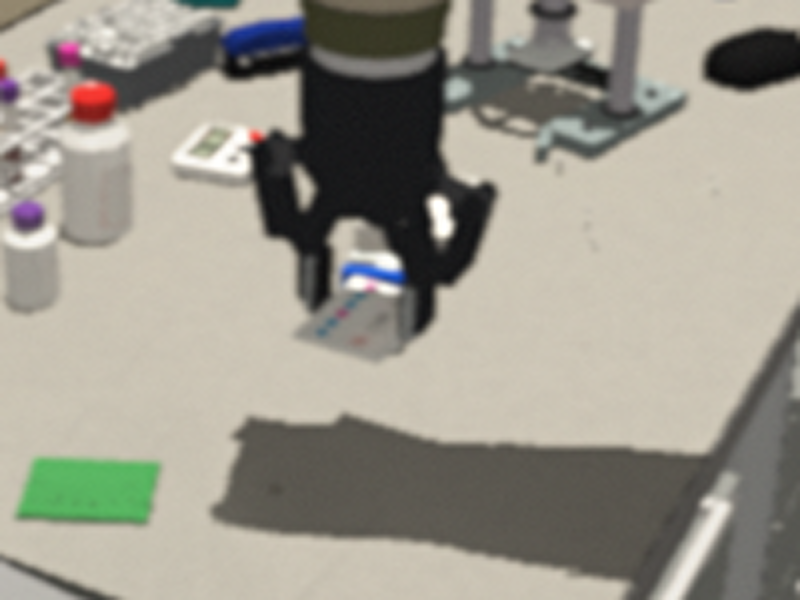

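Request:
drive_tool(deltas=[[0,0,0,-0.1],[0,0,0,-0.1],[0,0,0,-0.09],[0,0.2,3,0],[0,0.3,3,0],[0,0.3,3,0],[0,0.3,3,0],[0,0.3,3,0]])

```text
time: 15.27
position: [0.4939, 0.1094, 0.1578]
tool_rot: [0.425, 0.566, -0.426, 0.564]
wrist_force: [-0.7, 1.0, -0.4]
finger_gap: 0.0504
```

Request:
drive_tool(deltas=[[0,0,3,0],[0,0,3,0],[0,0,2.6,0],[0,0,2,0],[0,0,0,0],[0,0,0,0]])

```text
time: 15.77
position: [0.5231, 0.0079, 0.1579]
tool_rot: [0.426, 0.565, -0.427, 0.563]
wrist_force: [-0.2, 0.2, -0.5]
finger_gap: 0.0507
```

Run:
```python
from h import *
s=snap('side','side9.png'); b=s['pixels'][140:300,220:420,::-1]; cv2.imwrite('pics/c13.png',cv2.resize(b,None,fx=4,fy=3.75,interpolation=cv2.INTER_CUBIC))
plan((.5245,.009,.0845),16)
```

```text
t 15.82 cur yaw 15.9 pos [0.5228 0.0088 0.1581] roll -0.001 (alt 3.140) shift cm [7.35 0.19 0.04] j6 1.16 axis x [-0.003  0.001 -1.   ] F [-0.9 -0.7 -0.3]
```

View pics/c13.png

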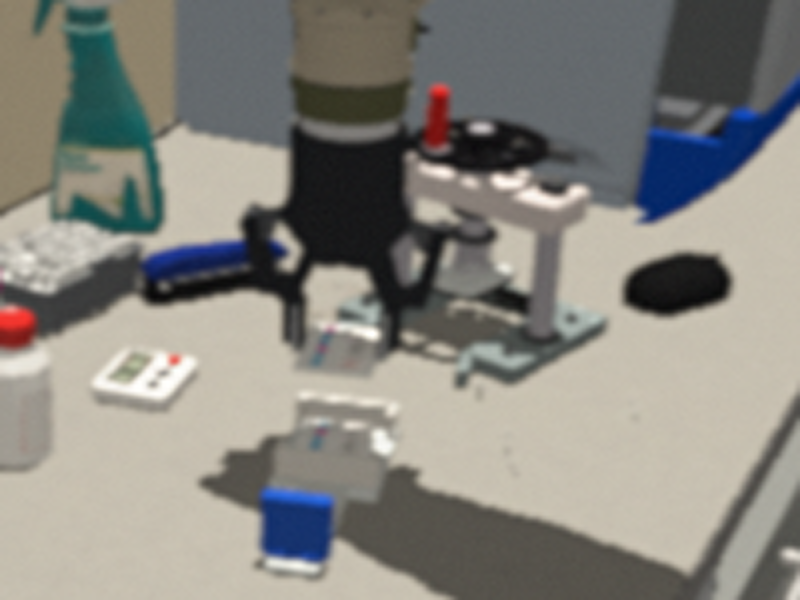

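Request:
drive_tool(deltas=[[1.5,0.08,0,0],[1.5,0.07,0,0],[1.5,0,0,0],[1.3,0,0,0],[0.7,0,0,0],[0.5,0,0,0],[0.35,0,0,0],[0,0,0,0],[0,0,0,0]])

```text
time: 16.57
position: [0.5255, 0.0094, 0.0862]
tool_rot: [0.426, 0.565, -0.425, 0.565]
wrist_force: [0.3, 0.9, -0.8]
finger_gap: 0.0507
```

Request:
drive_tool(deltas=[[0,0,0,0],[0,0,0,0],[0,0,0,0],[0,0,0,0]], jaw=0.15)

```text
time: 16.9
position: [0.5256, 0.009, 0.0863]
tool_rot: [0.426, 0.564, -0.426, 0.565]
wrist_force: [-0.0, -0.3, -0.2]
finger_gap: 0.0726
```

Request:
drive_tool(deltas=[[-1,0,0,0],[-2,0,0,0],[-3,0,0,0],[-3,0,0,0],[0,0,-3,0],[0,0,-3,0],[0,0,-3,0],[0,0,-3,0],[0,0,-2.8,0],[0,0,0,0]])

```text
time: 17.73
position: [0.4829, 0.155, 0.1768]
tool_rot: [0.425, 0.566, -0.424, 0.565]
wrist_force: [-0.7, -0.0, -0.1]
finger_gap: 0.0728
```

Run:
```python
from h import *
s=snap('top','top10.png');b=s['pixels'][140:290,140:340,::-1]; cv2.imwrite('pics/c14.png',cv2.resize(b,None,fx=4,fy=4,interpolation=cv2.INTER_CUBIC))
s=snap('side','side10.png'); b=s['pixels'][140:300,220:420,::-1]; cv2.imwrite('pics/c15.png',cv2.resize(b,None,fx=4,fy=3.75,interpolation=cv2.INTER_CUBIC))
plan((.4865,.1413,.14),-74)
```

```text
t 17.83 cur yaw 16.1 pos [0.4843 0.1523 0.1766] roll -1.569 (alt 1.573) shift cm [ 3.66 -1.12 -0.1 ] j6 1.44 axis x [ 0.001 -0.    -1.   ] F [ 0.4 -0.6  0.4]
```

View pics/c14.png

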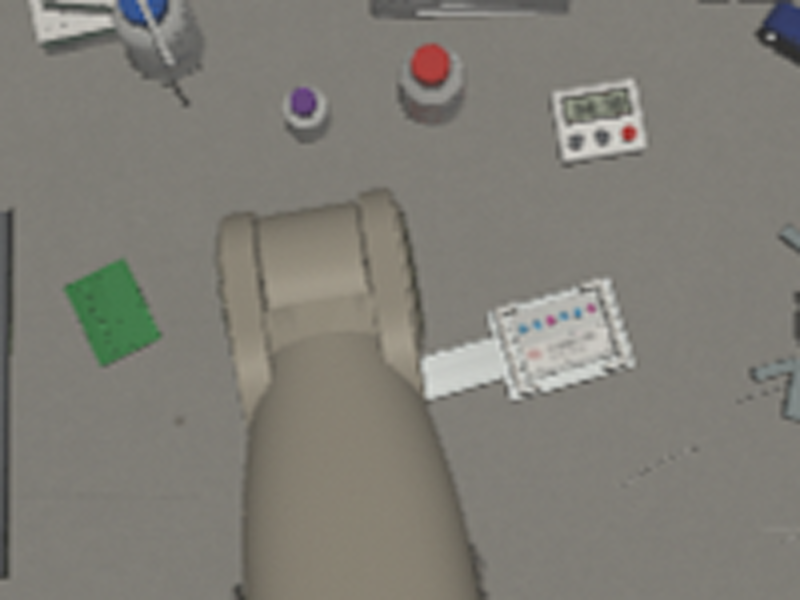

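View pics/c15.png

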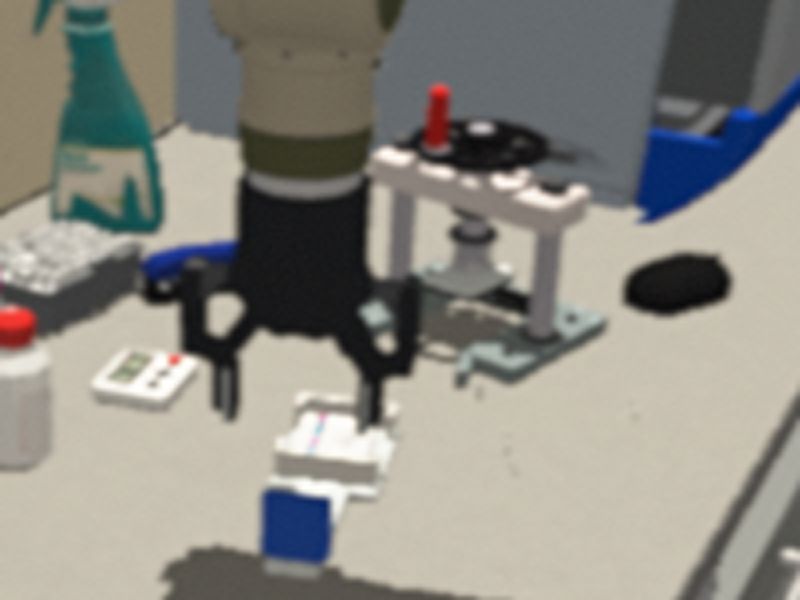

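Request:
drive_tool(deltas=[[0,0,0,-0.12],[0,0,0,-0.12],[0,0,0,-0.12],[0,0,0,-0.12],[0,0,0,-0.12],[0,0,0,-0.12],[0,0,0,-0.12],[0,0,0,-0.12],[0,0,0,-0.12],[0,0,0,-0.12]])

```text
time: 18.67
position: [0.4851, 0.1501, 0.1762]
tool_rot: [0.031, 0.706, -0.031, 0.707]
wrist_force: [0.1, 0.2, 0.8]
finger_gap: 0.0724
```

Request:
drive_tool(deltas=[[0,0,0,-0.12],[0,0,0,-0.12],[0,0,0,-0.12],[0,0,0,0],[0,0,0,0]], jaw=0.4)

```text
time: 19.08
position: [0.485, 0.1504, 0.1762]
tool_rot: [-0.093, 0.701, 0.093, 0.701]
wrist_force: [-0.5, 1.3, 0.0]
finger_gap: 0.0512
```

Run:
```python
from h import *
plan((.488,.1418,.088),-74); print(r.read_state()['finger_gap'])
```

```text
t 19.08 cur yaw 105.1 pos [0.485  0.1504 0.1762] roll -0.016 (alt 3.126) shift cm [ 8.82 -0.91  0.05] j6 -0.12 axis x [ 0. -0. -1.] F [-0.5  1.3  0. ]
0.05116926469702648
```

Request:
drive_tool(deltas=[[1.5,-0.5,0,-0.015],[1.5,-0.4,0.05,0],[1.5,0,0,0],[1.5,0,0,0],[1.5,0,0,0],[1.3,0,0,0],[0,0,0,0],[0,0,0,0]])

```text
time: 19.75
position: [0.4871, 0.1424, 0.0875]
tool_rot: [-0.099, 0.701, 0.099, 0.7]
wrist_force: [-0.1, -0.1, 0.5]
finger_gap: 0.0513
```

Run:
```python
from h import *
s=snap('side','side11.png'); b=s['pixels'][180:320,220:395,::-1]; cv2.imwrite('pics/c16.png',cv2.resize(b,None,fx=4,fy=4,interpolation=cv2.INTER_CUBIC))
plan((.488,.1418,.088),-74)
```

```text
t 19.8 cur yaw 106.1 pos [0.4877 0.1426 0.0882] roll 0.002 (alt -3.140) shift cm [ 0.02 -0.09  0.01] j6 -0.15 axis x [-0. -0. -1.] F [ 0.5  0.3 -0.4]
```

View pics/c16.png

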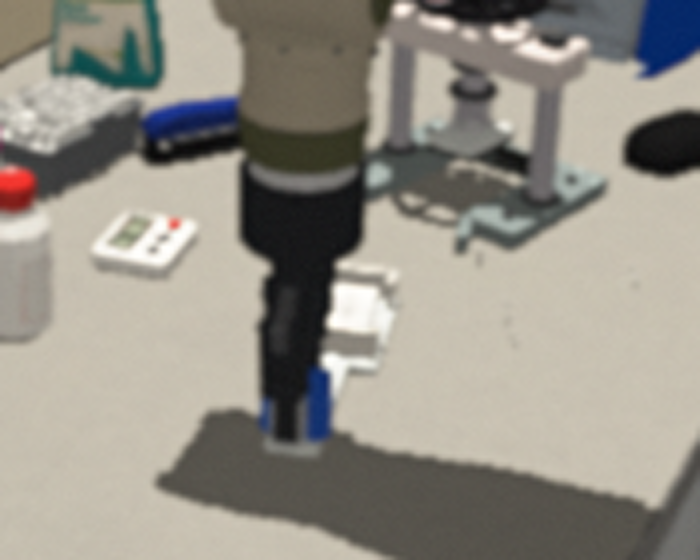

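Request:
drive_tool(deltas=[[0,0,0,0],[0,0,0,0],[0,0,0,0],[0,0,0,0],[0,0,0,0],[0,0,0,0],[0,0,0,0],[0,0,0,0]], jaw=1, newtons=60)

```text
time: 20.47
position: [0.488, 0.1429, 0.0888]
tool_rot: [-0.1, 0.699, 0.1, 0.701]
wrist_force: [-0.3, -1.6, 6.1]
finger_gap: 0.0114
```

Run:
```python
from h import *
plan((.488,.1418,.088),-74)
# approach: handle when pocket at press x=-150mm
ax=np.array([.528,-.2385]); px=np.array([np.cos(np.radians(-104.4)),np.sin(np.radians(-104.4))])
for d in(-.17,-.12,0): print(d,ax+px*d, ax+px*(d-.138))
```

```text
t 20.47 cur yaw 106.2 pos [0.488  0.1429 0.0888] roll 0.004 (alt -3.138) shift cm [ 0.08 -0.1  -0.03] j6 -0.16 axis x [ 0.002 -0.    -1.   ] F [-0.3 -1.6  6.1]
-0.17 [ 0.57027728 -0.07384086] [0.60459649 0.05982361]
-0.12 [ 0.55784279 -0.12227002] [0.59216199 0.01139446]
0 [ 0.528  -0.2385] [ 0.5623192  -0.10483552]
```

Run:
```python
from h import *
a=cv2.imread('pics/top6.png'); 
cv2.imwrite('pics/c17.png',cv2.resize(a[180:260,320:400],None,fx=7.4,fy=7.4,interpolation=cv2.INTER_CUBIC))
b=cv2.imread('pics/side6.png'); cv2.imwrite('pics/c18.png',cv2.resize(b[170:250,290:390],None,fx=7.4,fy=7.4,interpolation=cv2.INTER_CUBIC))
```

```text
(no output)
```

View pics/c17.png

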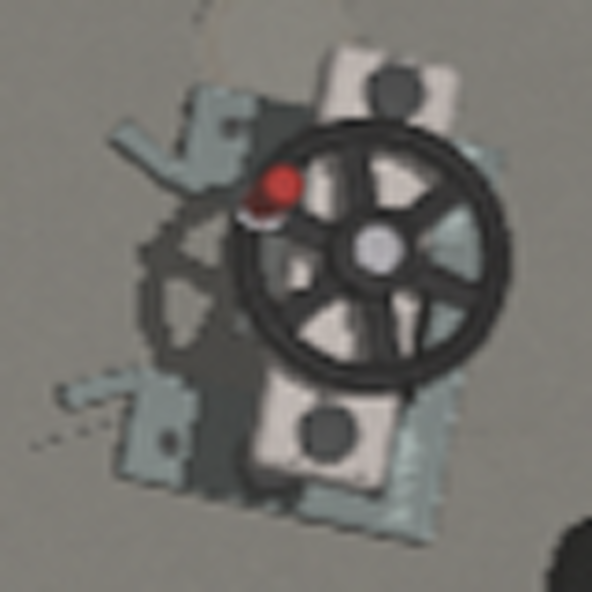

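View pics/c18.png

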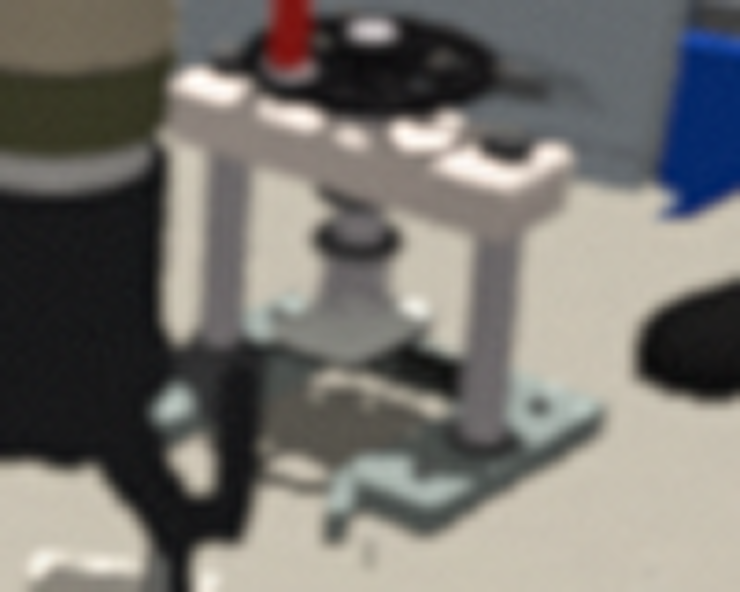

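Run:
```python
from h import *
s=eyes.snapshot('top')
c=lambda x,y,z: back(s,320+x/7.4-.43,180+y/7.4-.43,z)[:2]
u=c(185,190,.016);l=c(140,370,.016);print(u,l,np.linalg.norm(u-l),(u+l)/2,np.degrees(np.arctan2(*(u-l)[::-1])))
e=c(430,543,.012)-c(120,478,.012);print(np.degrees(np.arctan2(*e[::-1])),np.linalg.norm(e))
f=c(110,140,.016);g=c(60,395,.016);print(f,g,np.linalg.norm(f-g),(f+g)/2,np.degrees(np.arctan2(*(f-g)[::-1])))
p=c(395,90,.147);q=c(328,433,.147);print((p+q)/2,np.degrees(np.arctan2(*(p-q)[::-1])))
print('hub',c(380,248,.195),'wheel',c(374,254,.178))
cr=c(285,186,.222);print('crank',cr)
for yaw in(-104,-103):
  x=np.array([np.cos(np.radians(yaw)),np.sin(np.radians(yaw))]); print(yaw,np.array([.5275,-.238])-x*.06,np.array([.5275,-.238])-x*.088)
```

```text
[ 0.57865226 -0.19350114] [ 0.50307456 -0.171214  ] 0.07879533889052222 [ 0.54086341 -0.18235757] -16.430282744570114
-103.11598488259094 0.13080120591487698
[ 0.60062249 -0.16293463] [ 0.49331285 -0.1374443 ] 0.11029559010820106 [ 0.54696767 -0.15018947] -13.362383345368661
[ 0.52866374 -0.23951623] -13.948089555036002
hub [ 0.52631528 -0.23684232] wheel [ 0.52654402 -0.23798296]
crank [ 0.54615301 -0.19755847]
-104 [ 0.54201531 -0.17978226] [ 0.54878913 -0.15261398]
-103 [ 0.54099706 -0.1795378 ] [ 0.54729569 -0.15225543]
```

Request:
drive_tool(deltas=[[0,-0.6,0.5,0],[0,-1.1,0.9,0],[0,-1.3,1.1,0],[0,-1.3,1.1,0],[0,-1.3,1.1,0],[0,-1.3,1.1,0],[0,-1.3,1.1,0],[0,-1.3,1.1,0],[0,-1.2,0.9,0],[0,0,0,0]])

```text
time: 21.35
position: [0.6055, 0.0637, 0.0888]
tool_rot: [-0.1, 0.699, 0.099, 0.701]
wrist_force: [3.6, -3.1, 3.9]
finger_gap: 0.0113
```

Request:
drive_tool(deltas=[[0,0,0,0.05],[0,0,0,0.06],[0,0,0,0.07],[0,0,0,0.07],[0,0,0,0.07],[0,0,0,0.07],[0,0,0,0.07],[0,0,0,0.07],[0,0,0,0],[0,0,0,0]])

```text
time: 22.18
position: [0.6033, 0.0652, 0.0888]
tool_rot: [0.087, 0.701, -0.086, 0.702]
wrist_force: [0.7, 0.0, 6.0]
finger_gap: 0.0112
```

Run:
```python
from h import *
s=snap('top','top12.png');b=s['pixels'][150:270,220:400,::-1]; cv2.imwrite('pics/c19.png',cv2.resize(b,None,fx=4.4,fy=4.4,interpolation=cv2.INTER_CUBIC))
s=snap('side','side12.png'); b=s['pixels'][140:300,220:420,::-1]; cv2.imwrite('pics/c20.png',cv2.resize(b,None,fx=4,fy=3.75,interpolation=cv2.INTER_CUBIC))
plan((.603,.065,.088),76); print(r.read_state()['finger_gap'])
```

```text
t 22.28 cur yaw 76.0 pos [0.6033 0.0652 0.0888] roll -0.001 (alt 3.141) shift cm [ 0.08 -0.03 -0.02] j6 0.22 axis x [ 0.002 -0.    -1.   ] F [-0.3  0.1  5.4]
0.011530595535183236
```

View pics/c19.png

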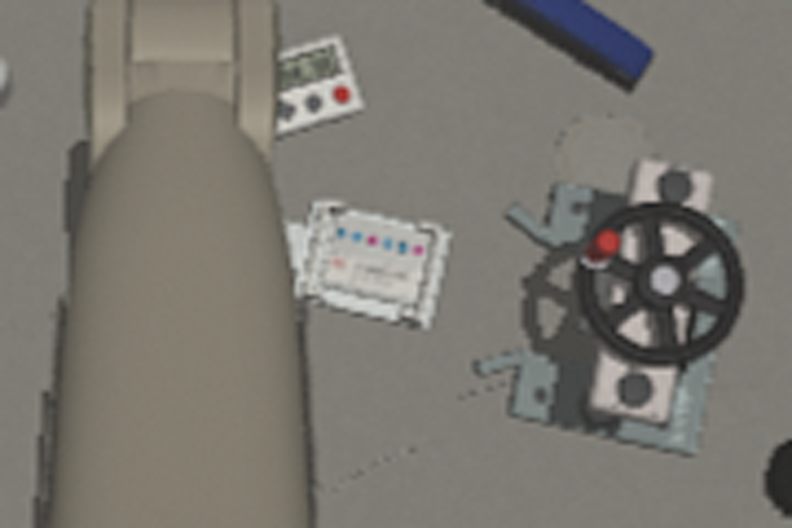

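View pics/c20.png

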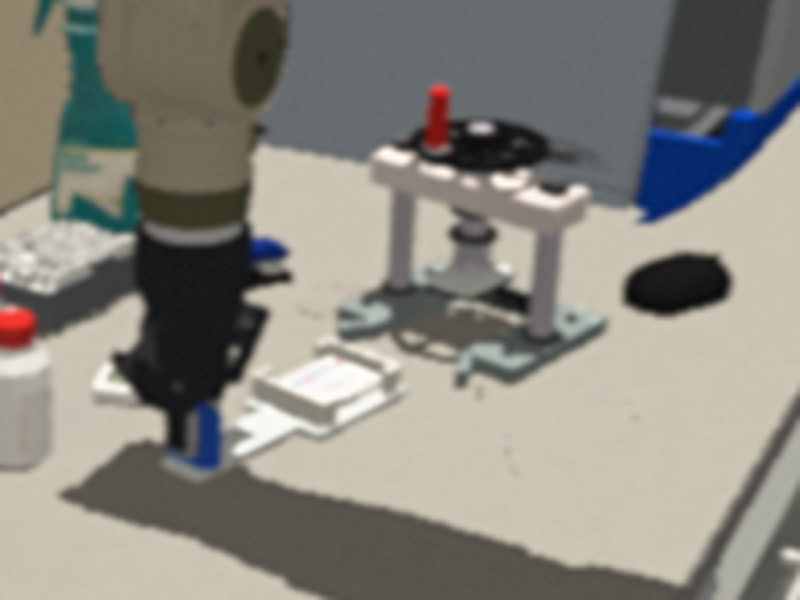

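Run:
```python
from h import *
s=eyes.snapshot('top')
c=lambda x,y,z: back(s,220+x/4.4-.4,150+y/4.4-.4,z)[:2]
w=np.array([c(x,y,.024) for x,y in[(318,203),(450,231),(431,327),(303,296)]]);print(w.mean(0)); 
d=(w[1]+w[2]-w[0]-w[3])/2;print(np.degrees(np.arctan2(*d[::-1])),np.linalg.norm(d))
d=(w[0]+w[1]-w[2]-w[3])/2;print(np.degrees(np.arctan2(*d[::-1])),np.linalg.norm(d))
p=s['pixels'].astype(int); w=((p.min(2)>150)).astype(np.uint8)
print(rect(s,w,.02,(286,194,324,226)))
h=r.read_state()['position'][:2]
for a in(-104,-105,-103): print(h+.138*np.array([np.cos(np.radians(a)),np.sin(np.radians(a))]))
ax=np.array([.5275,-.238]);x=np.array([np.cos(np.radians(-104)),np.sin(np.radians(-104))]);y=np.array([-x[1],x[0]])
print('handle in press frame',(h-ax)@x,(h-ax)@y)
```

```text
[ 0.56625869 -0.06919773]
-104.16960108088992 0.09335401370969566
-12.022532131536547 0.06833850160918316
(((569.653076171875, -61.9366340637207), (110.0634994506836, 73.33881378173828), 75.42650604248047), array([ 0.56787825, -0.06396136], dtype=float32))
[ 0.56987813 -0.06866482]
[ 0.56754632 -0.06806177]
[ 0.57222011 -0.06922708]
handle in press frame -0.31255740070100035 0.0001534301028858428
```

Request:
drive_tool(deltas=[[0,-0.7,0,-0.014],[0,-1,0,0],[0,-1,0,0],[0,-1,0,0],[0,-0.7,0,0],[0,0,0,0]])

```text
time: 22.83
position: [0.5928, 0.022, 0.0888]
tool_rot: [0.082, 0.702, -0.081, 0.703]
wrist_force: [-0.4, -0.5, 6.6]
finger_gap: 0.0116
```

Run:
```python
from h import *
s=snap('top','top13.png');b=s['pixels'][170:260,270:400,::-1]; cv2.imwrite('pics/c21.png',cv2.resize(b,None,fx=6,fy=6,interpolation=cv2.INTER_CUBIC))
plan((.603,.065,.088),76)
```

```text
t 22.88 cur yaw 76.8 pos [0.5928 0.022  0.0888] roll 0.013 (alt -3.128) shift cm [ 0.08  4.41 -0.05] j6 0.13 axis x [ 0.002 -0.    -1.   ] F [-0.3 -0.4  6.5]
```

View pics/c21.png

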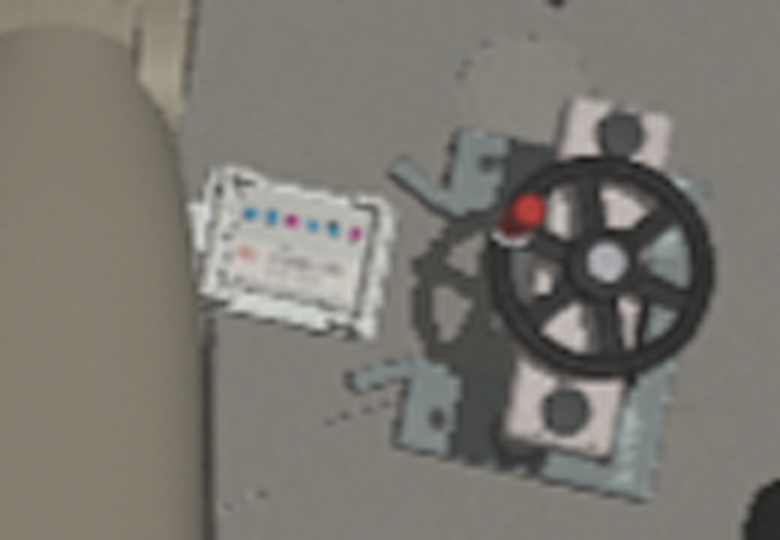

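Run:
```python
from h import *
s=eyes.snapshot('top')
ax=np.array([.5275,-.238]);a=np.radians(-103.8);x=np.array([np.cos(a),np.sin(a)]);y=np.array([-x[1],x[0]])
def c(u,v,z):
  w=back(s,270+u/6-.42,170+v/6-.42,z)[:2]-ax; return (np.array([w@x,w@y])*1000).round(1)
for q in[(205,305,.004),(375,338,.004),(220,165,.03),(398,208,.03),(450,213,.016),(410,365,.016),(390,160,.016),(350,385,.016)]: print(q,c(*q))
# synth overlay
v=s['pixels'][:,:,::-1].copy(); big=cv2.resize(v[170:260,270:400],None,fx=6,fy=6,interpolation=cv2.INTER_CUBIC)
def P3(px,py,z): p=proj(s,(*(ax+x*px+y*py),z)); return tuple(int(k) for k in (p-[270,170]+.5)*6)
for sy in(-.039,.039):
  cv2.line(big,P3(-.06,sy,.016),P3(.05,sy,.016),(0,0,255),1); cv2.line(big,P3(-.06,sy,.016),P3(-.088,sy*50/39,.016),(0,0,255),1)
h=r.read_state()['position'][:2]; a2=np.radians(-103.2-0.5); tx=np.array([np.cos(a2),np.sin(a2)]);ty=np.array([-tx[1],tx[0]]); pc=h+.138*tx
def T(px,py,z): p=proj(s,(*(pc+tx*px+ty*py),z)); return tuple(int(k) for k in (p-[270,170]+.5)*6)
def poly(pts,col):
  for i in range(4): cv2.line(big,pts[i],pts[(i+1)%4],col,1)
poly([T(.05*i,.036*j,.008) for i,j in((1,1),(1,-1),(-1,-1),(-1,1))],(255,0,0))
poly([T(.0435*i,.0345*j,.030) for i,j in((1,1),(1,-1),(-1,-1),(-1,1))],(0,160,0))
cv2.imwrite('pics/c22.png',big)
```

```text
(205, 305, 0.004) [-168.9  -33.3]
(375, 338, 0.004) [-79.3 -31. ]
(220, 165, 0.03) [-177.5   35.6]
(398, 208, 0.03) [-83.7  33.6]
(450, 213, 0.016) [-55.5  39.6]
(410, 365, 0.016) [-60.3 -42.6]
(390, 160, 0.016) [-91.3  60.2]
(350, 385, 0.016) [-88.3 -59.5]
```

View pics/c22.png

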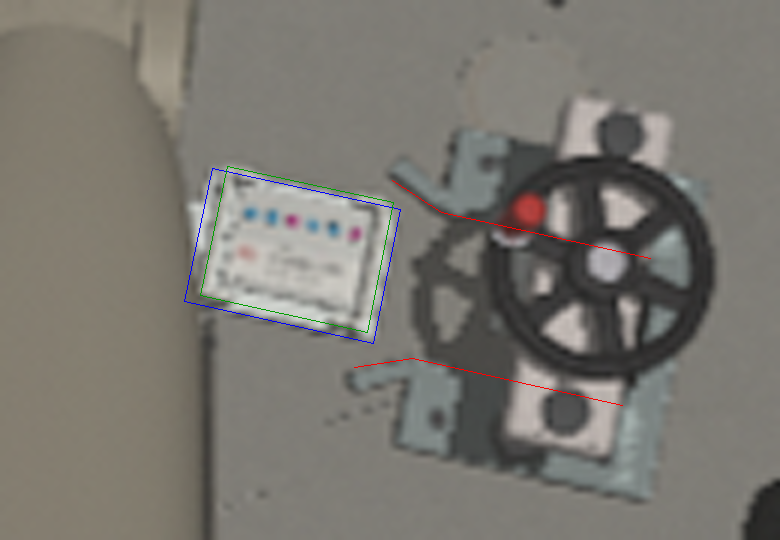

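Request:
drive_tool(deltas=[[0,-0.6,-0.05,0],[0,-0.8,-0.05,0],[0,-0.8,0,0],[0,-0.8,0,0],[0,-0.7,0,0],[0,0,0,0]])

```text
time: 23.43
position: [0.5834, -0.0136, 0.0888]
tool_rot: [0.082, 0.702, -0.081, 0.703]
wrist_force: [0.2, 0.4, 6.6]
finger_gap: 0.0114
```

Run:
```python
from h import *
s=snap('top','top14.png');b=s['pixels'][170:260,270:400,::-1]; cv2.imwrite('pics/c23.png',cv2.resize(b,None,fx=6,fy=6,interpolation=cv2.INTER_CUBIC))
s=snap('side','side14.png'); b=s['pixels'][140:300,220:420,::-1]; cv2.imwrite('pics/c24.png',cv2.resize(b,None,fx=4,fy=3.75,interpolation=cv2.INTER_CUBIC))
plan((.561,-.104,.088),76.2)
```

```text
t 23.53 cur yaw 76.8 pos [ 0.5834 -0.0136  0.0888] roll 0.010 (alt -3.131) shift cm [ 0.08 -9.32 -0.02] j6 0.07 axis x [ 0.002 -0.    -1.   ] F [0.4 0.4 6.4]
```

View pics/c23.png

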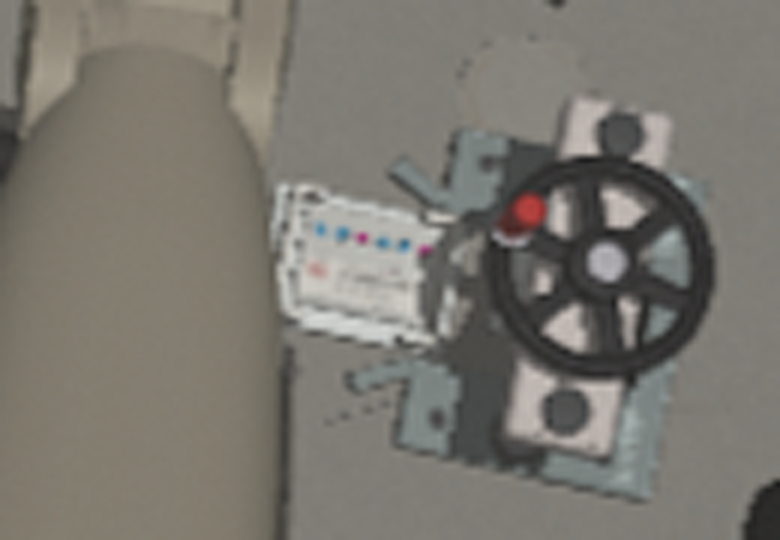

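View pics/c24.png

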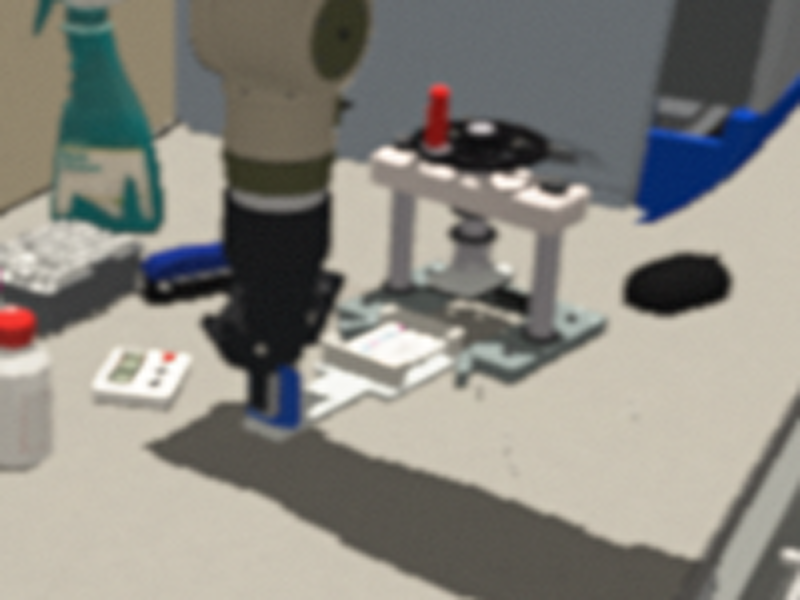

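Request:
drive_tool(deltas=[[0,-0.5,-0.08,0],[0,-0.6,0,0],[0,-0.6,0,0],[0,-0.6,0,0],[0,0,0,0]])

```text
time: 23.95
position: [0.5774, -0.0354, 0.0888]
tool_rot: [0.082, 0.702, -0.081, 0.703]
wrist_force: [0.8, 2.1, 5.9]
finger_gap: 0.0113
```

Request:
drive_tool(deltas=[[0,-0.6,0,0],[0,-0.7,0,0],[0,-0.7,0,0],[0,-0.6,0,0],[0,0,0,0]])

```text
time: 24.37
position: [0.5714, -0.0608, 0.0888]
tool_rot: [0.082, 0.702, -0.081, 0.703]
wrist_force: [0.6, 1.8, 6.7]
finger_gap: 0.0118
```

Request:
drive_tool(deltas=[[0,-0.6,0,0],[0,-0.7,0,0],[0,-0.7,0,0],[0,-0.6,0,0],[0,0,0,0]])

```text
time: 24.78
position: [0.5653, -0.0861, 0.0888]
tool_rot: [0.082, 0.702, -0.081, 0.703]
wrist_force: [0.3, 1.5, 6.4]
finger_gap: 0.0115
```

Request:
drive_tool(deltas=[[0,-0.5,0,0],[0,-0.5,0,0],[0,-0.4,0,0],[0,0,0,0]])

```text
time: 25.12
position: [0.5622, -0.0993, 0.0888]
tool_rot: [0.082, 0.702, -0.081, 0.703]
wrist_force: [0.3, 2.7, 7.9]
finger_gap: 0.0114
```

Request:
drive_tool(deltas=[[0,-0.2,0,0],[0,-0.2,0,0],[0,0,0,0]])

```text
time: 25.37
position: [0.5614, -0.1028, 0.0888]
tool_rot: [0.082, 0.702, -0.08, 0.703]
wrist_force: [0.0, 4.6, 8.0]
finger_gap: 0.011
```

Request:
drive_tool(deltas=[[0,-0.2,0,0],[0,-0.1,0,0],[0,0,0,0]])

```text
time: 25.62
position: [0.5607, -0.1055, 0.0888]
tool_rot: [0.082, 0.702, -0.08, 0.703]
wrist_force: [2.2, 5.3, 6.4]
finger_gap: 0.0113
```

Request:
drive_tool(deltas=[[0,-0.2,0,0],[0,0,0,0]])

```text
time: 25.78
position: [0.5606, -0.106, 0.0888]
tool_rot: [0.083, 0.702, -0.079, 0.703]
wrist_force: [3.2, 11.5, 6.7]
finger_gap: 0.0113
```

Request:
drive_tool(deltas=[[0,-0.2,0,0],[0,0,0,0]])

```text
time: 25.95
position: [0.5607, -0.1063, 0.0889]
tool_rot: [0.083, 0.701, -0.077, 0.704]
wrist_force: [5.7, 18.0, 6.0]
finger_gap: 0.0116
```

Run:
```python
from h import *
s=snap('top','top15.png');b=s['pixels'][170:260,270:400,::-1]; cv2.imwrite('pics/c25.png',cv2.resize(b,None,fx=6,fy=6,interpolation=cv2.INTER_CUBIC))
s=snap('side','side15.png'); b=s['pixels'][140:300,220:420,::-1]; cv2.imwrite('pics/c26.png',cv2.resize(b,None,fx=4,fy=3.75,interpolation=cv2.INTER_CUBIC))
plan((.561,-.104,.088),76.2)
```

```text
t 26.05 cur yaw 77.0 pos [ 0.5607 -0.1063  0.0889] roll 0.014 (alt -3.128) shift cm [ 0.09  0.23 -0.03] j6 -0.10 axis x [ 0.005  0.008 -1.   ] F [ 4.6 17.4  7.2]
```

View pics/c25.png

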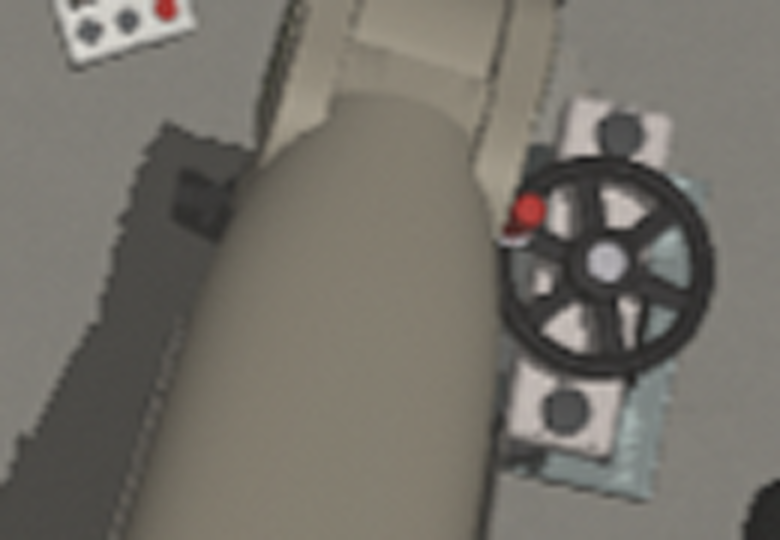

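View pics/c26.png

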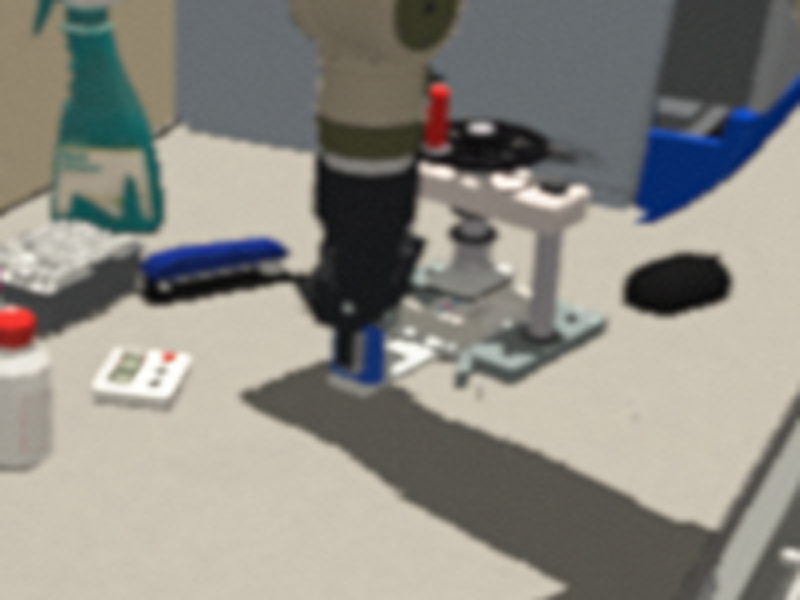

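Request:
drive_tool(deltas=[[0,0.35,0,0],[0,0,0,0],[0,0,0,0]])

```text
time: 26.3
position: [0.5608, -0.1058, 0.0888]
tool_rot: [0.082, 0.702, -0.08, 0.703]
wrist_force: [2.1, 5.0, 7.3]
finger_gap: 0.0114
```

Request:
drive_tool(deltas=[[0,0,0,0],[0,0,0,0],[0,0,0,0],[0,0,0,0],[0,0,0,0],[-1,0,0,0],[-2,0,0,0],[-3,0,0,0],[-3,0,0,0],[-3,0,0,0]], jaw=0.62)

```text
time: 27.13
position: [0.5596, -0.1072, 0.2097]
tool_rot: [0.082, 0.702, -0.082, 0.702]
wrist_force: [1.1, -0.5, 0.6]
finger_gap: 0.0326
```

Request:
drive_tool(deltas=[[-3,0,0,0],[-3,0,0,0],[-3,0,0,0],[-3,0,0,0],[0,0,0,0],[0,0,0,0]])

```text
time: 27.63
position: [0.5607, -0.1076, 0.3308]
tool_rot: [0.082, 0.701, -0.083, 0.704]
wrist_force: [0.1, 0.3, -1.0]
finger_gap: 0.0321
```

Run:
```python
from h import *
s=snap('side','side16.png'); b=s['pixels'][140:300,220:420,::-1]; cv2.imwrite('pics/c27.png',cv2.resize(b,None,fx=4,fy=3.75,interpolation=cv2.INTER_CUBIC))
p=s['pixels'].astype(int); m=((p[:,:,0]-p[:,:,1])>60); v,u=np.nonzero(m[150:185,310:345]); v+=150;u+=310; print(u.min(),u.max(),v.min(),v.max(),u.mean(),v.mean())
for X in((.546,-.1975,.222),(.546,-.1975,.178),(.546,-.1975,.2)): print(proj(s,X))
plan((.546,-.1975,.30),76.2)
```

```text
326 332 162 178 329.0253164556962 170.41772151898735
[329.86752795 163.74367312]
[329.01989823 177.96469514]
[329.44090091 170.90136519]
t 27.68 cur yaw 76.7 pos [ 0.5601 -0.1074  0.3288] roll 0.008 (alt -3.134) shift cm [ 2.88 -9.09  0.78] j6 -0.10 axis x [ 0.002 -0.001 -1.   ] F [-0.4  0.7 -0.5]
```

View pics/c27.png

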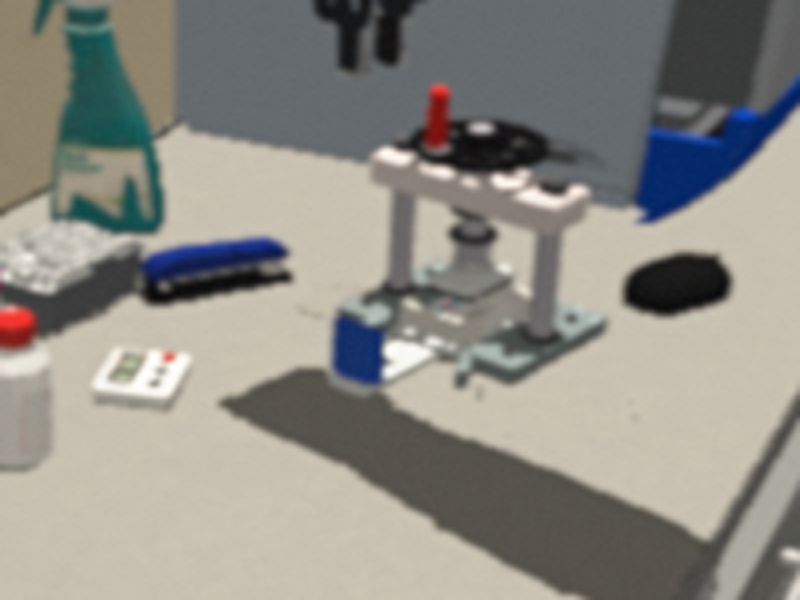

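Request:
drive_tool(deltas=[[0,-1.5,0.1,0.008],[0,-2,0.2,0],[0,-2,0.2,0],[0,-2,0.2,0],[0,-1.6,0.1,0],[0,0,0,0],[0,0,0,0]])

```text
time: 28.27
position: [0.5454, -0.1979, 0.3262]
tool_rot: [0.086, 0.703, -0.085, 0.701]
wrist_force: [0.2, 0.6, 0.2]
finger_gap: 0.0324
```

Run:
```python
from h import *
plan((.546,-.1975,.258),76.2)
```

```text
t 28.27 cur yaw 76.1 pos [ 0.5454 -0.1979  0.3262] roll -0.002 (alt 3.140) shift cm [6.82 0.05 0.07] j6 -0.24 axis x [-0.003  0.002 -1.   ] F [0.2 0.6 0.2]
```

Request:
drive_tool(deltas=[[1.5,0,0,0],[1,0,0,0],[0.8,0,0,0],[0,0,0,0],[0,0,0,0]])

```text
time: 28.68
position: [0.5459, -0.1967, 0.2941]
tool_rot: [0.085, 0.703, -0.084, 0.701]
wrist_force: [-0.1, 0.3, 0.5]
finger_gap: 0.0323
```

Run:
```python
from h import *
s=snap('side','side17.png'); b=s['pixels'][100:220,270:420,::-1]; cv2.imwrite('pics/c28.png',cv2.resize(b,None,fx=5,fy=5,interpolation=cv2.INTER_CUBIC))
s=snap('top','top17.png'); b=s['pixels'][170:260,300:435,::-1]; cv2.imwrite('pics/c29.png',cv2.resize(b,None,fx=5,fy=5,interpolation=cv2.INTER_CUBIC))
plan((.546,-.1975,.258),76.2)
```

```text
t 28.78 cur yaw 76.2 pos [ 0.5464 -0.1972  0.2953] roll 0.001 (alt -3.141) shift cm [ 3.73 -0.03 -0.03] j6 -0.24 axis x [ 0. -0. -1.] F [ 0.4 -0.5  0.5]
```

View pics/c28.png

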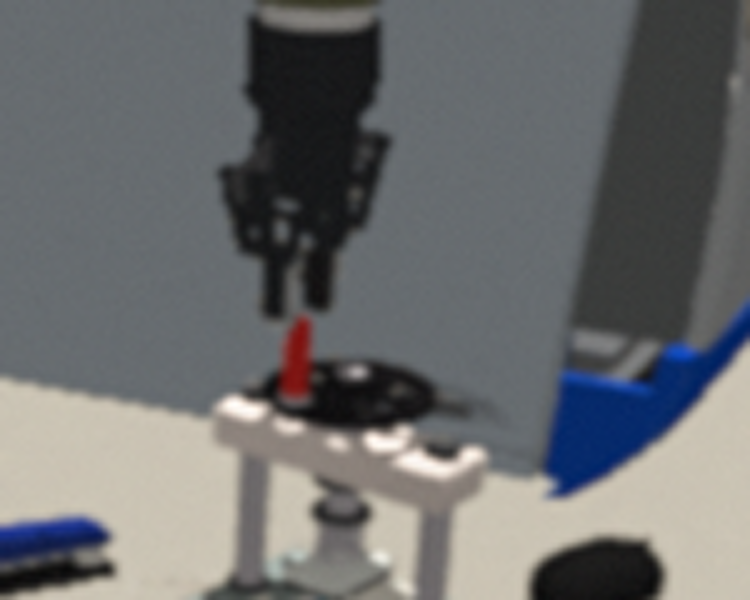

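View pics/c29.png

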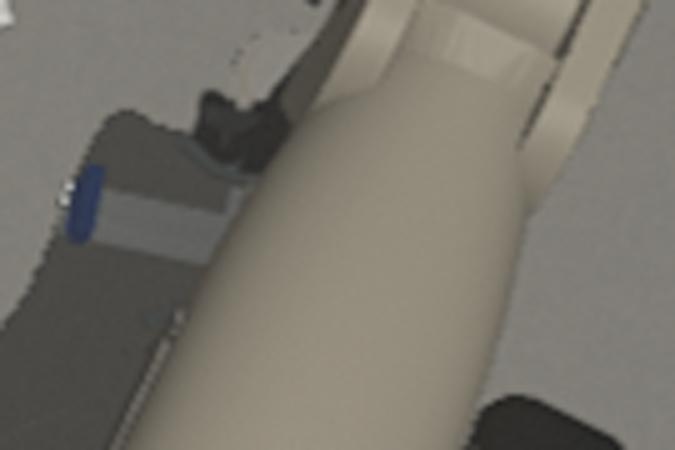

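Request:
drive_tool(deltas=[[0.8,0,0,0],[0.8,0,0,0],[0.8,0,0,0],[0.8,0,0,0],[0.5,0,0,0],[0,0,0,0]])

```text
time: 29.28
position: [0.5454, -0.1972, 0.256]
tool_rot: [0.085, 0.703, -0.085, 0.701]
wrist_force: [0.7, 0.9, -0.7]
finger_gap: 0.0326
```

Request:
drive_tool(deltas=[[0,0,0,0],[0,0,0,0],[0,0,0,0],[0,0,0,0],[0,0,0,0],[0,0,0,0]], jaw=1, newtons=40)

```text
time: 29.78
position: [0.5461, -0.1977, 0.2579]
tool_rot: [0.085, 0.702, -0.085, 0.702]
wrist_force: [-1.3, -3.1, -2.3]
finger_gap: 0.0151
```

Run:
```python
from h import *
plan((.546,-.1975,.258),76.2)
```

```text
t 29.78 cur yaw 76.2 pos [ 0.5461 -0.1977  0.2579] roll -0.000 (alt 3.141) shift cm [-0.01  0.02 -0.01] j6 -0.24 axis x [-0. -0. -1.] F [-1.3 -3.1 -2.3]
```

Request:
drive_tool(deltas=[[0,0.03,-0.2,0],[0,0.04,-0.2,0],[0,0,0,0],[0,0,0,0]])

```text
time: 30.12
position: [0.5423, -0.1961, 0.2579]
tool_rot: [0.085, 0.702, -0.085, 0.702]
wrist_force: [-0.5, -3.3, -3.0]
finger_gap: 0.0148
```

```bash
cat > circ.py <<'E'
import sys
from h import *
C=np.array([.5276,-.2390])
def circ(step,n,C=C,rad=.046):
    st=r.read_state(); p=st['position'][:2]; R=Ro.from_quat(st['tool_rot']); a0=np.arctan2(*(p-C)[::-1]); print('ang',np.degrees(a0).round(1),'r',np.linalg.norm(p-C).round(4),'F',np.round(st['wrist_force'],1),'z',st['position'][2].round(4),'gap',round(float(st['finger_gap']),4),'t',st['time'])
    prev=p; out=[]
    for k in range(1,n+1):
        a=a0+np.radians(step)*k; q=C+rad*np.array([np.cos(a),np.sin(a)]); d=R.inv().apply([*(q-prev),0])*100; prev=q
        out.append([0,round(float(d[1]),2),round(float(d[2]),2),0])
    print(out)
if __name__=='__main__': circ(float(sys.argv[1]),int(sys.argv[2]))
E
python3 circ.py 8 4
```

```text
ang 71.1 r 0.0453 F [-0.5 -3.3 -3. ] z 0.2579 gap 0.0148 t 30.1167
[[0, 0.08, -0.64, 0], [0, -0.08, -0.64, 0], [0, -0.17, -0.62, 0], [0, -0.25, -0.59, 0]]
```

Request:
drive_tool(deltas=[[0,0.04,-0.32,0],[0,0,-0.32,0],[0,0,0,0],[0,0,0,0]])

```text
time: 30.45
position: [0.5377, -0.1948, 0.258]
tool_rot: [0.085, 0.701, -0.085, 0.703]
wrist_force: [5.8, -6.4, -7.8]
finger_gap: 0.0152
```

```bash
python3 circ.py 8 3
python3 - <<'E'
from h import *
s=snap('side','side18.png'); b=s['pixels'][120:220,290:400,::-1]; cv2.imwrite('pics/c30.png',cv2.resize(b,None,fx=6,fy=6,interpolation=cv2.INTER_CUBIC))
E
```

```text
ang 77.2 r 0.0454 F [ 5.8 -6.4 -7.8] z 0.258 gap 0.0152 t 30.45
[[0, 0.01, -0.64, 0], [0, -0.14, -0.63, 0], [0, -0.23, -0.6, 0]]
```

View pics/c30.png

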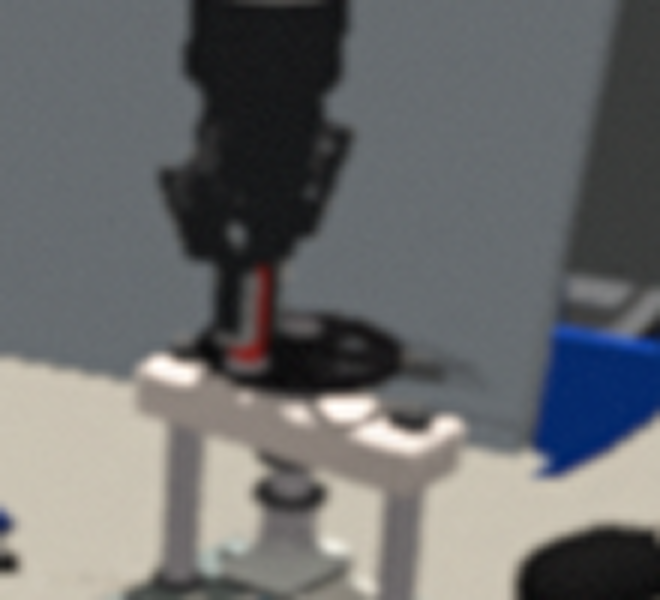

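Request:
drive_tool(deltas=[[0,0,-0.3,0],[0,0,0,0],[0,0,0,0]])

```text
time: 30.75
position: [0.5371, -0.1947, 0.2581]
tool_rot: [0.084, 0.699, -0.085, 0.705]
wrist_force: [14.4, -6.9, -12.9]
finger_gap: 0.0145
```

```bash
python3 circ.py 8 1
```

```text
ang 77.9 r 0.0453 F [ 14.4  -6.9 -12.9] z 0.2581 gap 0.0145 t 30.75
[[0, 0.0, -0.64, 0]]
```

Request:
drive_tool(deltas=[[0,0,0.35,0],[0,0,0,0]])

```text
time: 30.92
position: [0.5379, -0.1948, 0.258]
tool_rot: [0.085, 0.701, -0.085, 0.703]
wrist_force: [4.6, -5.1, -7.3]
finger_gap: 0.015
```

```bash
python3 circ.py 8 1
python3 - <<'E'
from h import *
s=snap('side','side19.png'); b=s['pixels'][120:220,290:400,::-1]; cv2.imwrite('pics/c31.png',cv2.resize(b,None,fx=6,fy=6,interpolation=cv2.INTER_CUBIC))
for a in(60,66,72,77.5,84):
  a=np.radians(a); print((proj(s,(.5276+.046*np.cos(a),-.239+.046*np.sin(a),.180))-[290,120]+.5)*6)
p=s['pixels'].astype(int); m=((p[:,:,0]-p[:,:,1])>50); v,u=np.nonzero(m[150:185,310:345]); v+=150;u+=310; 
for vv in range(v.min(),v.max()+1): print(vv,u[v==vv].min(),u[v==vv].max(),end=' | ')
E
```

```text
ang 76.9 r 0.0454 F [ 4.6 -5.1 -7.3] z 0.258 gap 0.015 t 30.9167
[[0, 0.01, -0.64, 0]]
[230.00941487 344.35241414]
[236.35300617 347.16530358]
[243.47815892 349.78601463]
[250.63017067 351.99220206]
[259.75358675 354.3255587 ]
166 334 334 | 167 334 334 | Traceback (most recent call last):
  File "<stdin>", line 6, in <module>
    return umr_minimum(a, axis, None, out, keepdims, initial, where)
ValueError: zero-size array to reduction operation minimum which has no identity
```

View pics/c31.png

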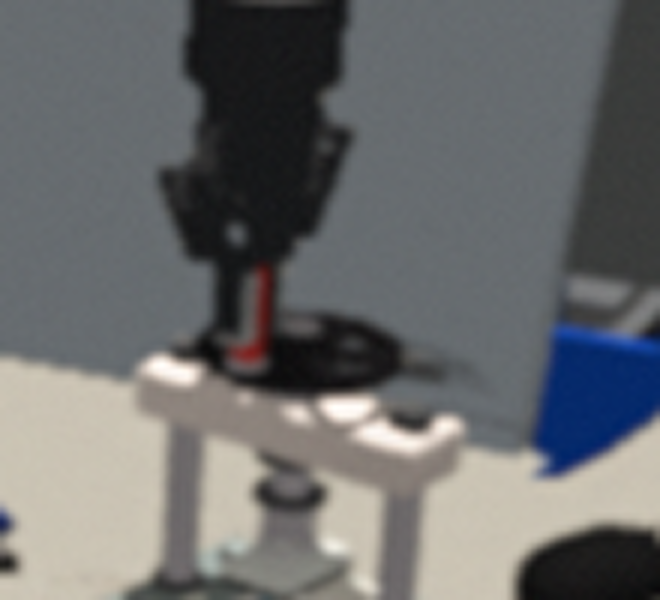

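```bash
sed -i 's/rad=.046/rad=.0457/' circ.py; python3 circ.py -18 10
```

```text
ang 77.0 r 0.0454 F [ 3.9 -6.  -6.3] z 0.258 gap 0.0145 t 30.9667
[[0, -0.17, 1.41, 0], [0, -0.63, 1.28, 0], [0, -1.0, 1.02, 0], [0, -1.27, 0.67, 0], [0, -1.41, 0.24, 0], [0, -1.42, -0.2, 0], [0, -1.28, -0.63, 0], [0, -1.02, -1.0, 0], [0, -0.67, -1.27, 0], [0, -0.24, -1.41, 0]]
```

Request:
drive_tool(deltas=[[0,-0.17,1.41,0],[0,-0.63,1.28,0],[0,-1.0,1.02,0],[0,-1.27,0.67,0],[0,-1.41,0.24,0]])

```text
time: 31.38
position: [0.5721, -0.2483, 0.2579]
tool_rot: [0.085, 0.702, -0.084, 0.703]
wrist_force: [2.3, 3.1, -3.1]
finger_gap: 0.0147
```

```bash
python3 circ.py -18 10
```

```text
ang -11.8 r 0.0454 F [ 2.3  3.1 -3.1] z 0.2579 gap 0.0147 t 31.3833
[[0, -1.42, -0.15, 0], [0, -1.29, -0.61, 0], [0, -1.04, -0.98, 0], [0, -0.69, -1.25, 0], [0, -0.27, -1.4, 0], [0, 0.18, -1.42, 0], [0, 0.61, -1.29, 0], [0, 0.98, -1.04, 0], [0, 1.25, -0.69, 0], [0, 1.4, -0.27, 0]]
```

Works well with low force. Continue.

Request:
drive_tool(deltas=[[0,-1.42,-0.17,0],[0,-1.29,-0.61,0],[0,-1.03,-0.98,0],[0,-0.68,-1.25,0],[0,-0.26,-1.4,0],[0,0.18,-1.42,0],[0,0.61,-1.29,0],[0,0.98,-1.04,0],[0,1.25,-0.69,0],[0,1.4,-0.27,0]])

```text
time: 32.22
position: [0.4814, -0.23, 0.258]
tool_rot: [0.085, 0.701, -0.086, 0.703]
wrist_force: [13.4, -5.2, -12.0]
finger_gap: 0.0149
```

```bash
python3 circ.py -18 10
python3 - <<'E'
from h import *
s=snap('side','side20.png'); b=s['pixels'][120:250,280:410,::-1]; cv2.imwrite('pics/c32.png',cv2.resize(b,None,fx=4.6,fy=4.6,interpolation=cv2.INTER_CUBIC))
E
```

```text
ang 169.0 r 0.0471 F [ 13.4  -5.2 -12. ] z 0.258 gap 0.0149 t 32.2167
[[0, 1.43, 0.29, 0], [0, 1.31, 0.58, 0], [0, 1.06, 0.96, 0], [0, 0.71, 1.24, 0], [0, 0.29, 1.4, 0], [0, -0.15, 1.42, 0], [0, -0.58, 1.31, 0], [0, -0.96, 1.06, 0], [0, -1.24, 0.71, 0], [0, -1.4, 0.29, 0]]
```

View pics/c32.png

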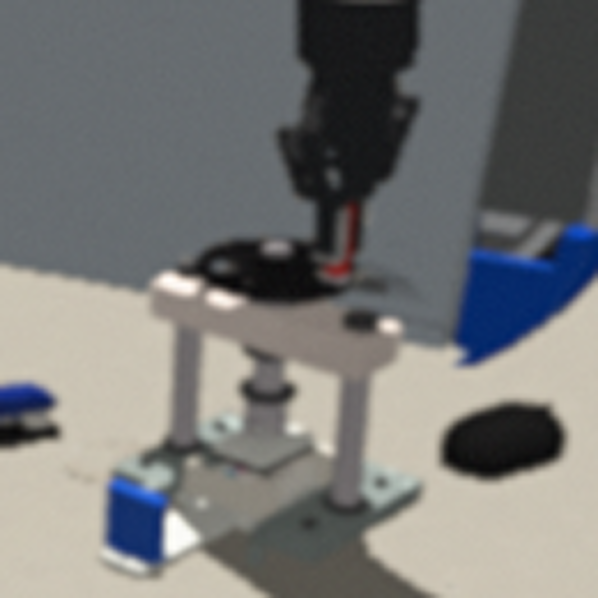

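```bash
sed -i 's/C=np.array(.*/C=np.array([.5285,-.2388])/' circ.py; python3 circ.py -18 10
```

```text
ang 166.8 r 0.0478 F [ 9.2  0.9 -9.9] z 0.258 gap 0.015 t 32.2667
[[0, 1.42, 0.41, 0], [0, 1.28, 0.64, 0], [0, 1.02, 1.0, 0], [0, 0.66, 1.27, 0], [0, 0.24, 1.41, 0], [0, -0.21, 1.41, 0], [0, -0.64, 1.28, 0], [0, -1.0, 1.02, 0], [0, -1.27, 0.66, 0], [0, -1.41, 0.24, 0]]
```

Request:
drive_tool(deltas=[[0,1.42,0.41,0],[0,1.28,0.64,0],[0,1.02,1.0,0],[0,0.66,1.27,0],[0,0.24,1.41,0],[0,-0.21,1.41,0],[0,-0.64,1.28,0],[0,-1.0,1.02,0],[0,-1.27,0.66,0],[0,-1.41,0.24,0]])

```text
time: 33.1
position: [0.572, -0.2513, 0.2578]
tool_rot: [0.085, 0.703, -0.084, 0.701]
wrist_force: [-8.0, 3.4, 3.9]
finger_gap: 0.0146
```

```bash
python3 circ.py -18 10
```

```text
ang -16.0 r 0.0452 F [-8.   3.4  3.9] z 0.2578 gap 0.0146 t 33.1
[[0, -1.4, -0.23, 0], [0, -1.25, -0.7, 0], [0, -0.97, -1.05, 0], [0, -0.6, -1.3, 0], [0, -0.17, -1.42, 0], [0, 0.28, -1.4, 0], [0, 0.7, -1.25, 0], [0, 1.05, -0.97, 0], [0, 1.3, -0.6, 0], [0, 1.42, -0.17, 0]]
```

```bash
sed -i 's/^C=np.array(.*/C=np.array([.5278,-.2388])/;s/rad=.0457/rad=.0455/' circ.py; python3 circ.py -18 10
```

```text
ang -15.8 r 0.0459 F [-8.   3.4  3.9] z 0.2578 gap 0.0146 t 33.1
[[0, -1.4, -0.31, 0], [0, -1.25, -0.69, 0], [0, -0.97, -1.04, 0], [0, -0.6, -1.29, 0], [0, -0.17, -1.41, 0], [0, 0.27, -1.4, 0], [0, 0.69, -1.25, 0], [0, 1.04, -0.97, 0], [0, 1.29, -0.6, 0], [0, 1.41, -0.17, 0]]
```

Request:
drive_tool(deltas=[[0,-1.4,-0.31,0],[0,-1.25,-0.69,0],[0,-0.97,-1.04,0],[0,-0.6,-1.29,0],[0,-0.17,-1.41,0],[0,0.27,-1.4,0],[0,0.69,-1.25,0],[0,1.04,-0.97,0],[0,1.29,-0.6,0],[0,1.41,-0.17,0]])

```text
time: 33.93
position: [0.483, -0.2261, 0.2579]
tool_rot: [0.085, 0.702, -0.086, 0.702]
wrist_force: [2.7, -3.4, -5.0]
finger_gap: 0.0152
```

```bash
python3 circ.py -18 10
python3 - <<'E'
from h import *
s=snap('side','side21.png'); b=s['pixels'][120:250,280:410,::-1]; cv2.imwrite('pics/c33.png',cv2.resize(b,None,fx=4.6,fy=4.6,interpolation=cv2.INTER_CUBIC))
E
```

```text
ang 164.2 r 0.0466 F [ 2.7 -3.4 -5. ] z 0.2579 gap 0.0152 t 33.9333
[[0, 1.39, 0.38, 0], [0, 1.25, 0.69, 0], [0, 0.97, 1.04, 0], [0, 0.6, 1.29, 0], [0, 0.18, 1.41, 0], [0, -0.27, 1.4, 0], [0, -0.69, 1.25, 0], [0, -1.04, 0.97, 0], [0, -1.29, 0.6, 0], [0, -1.41, 0.18, 0]]
```

View pics/c33.png

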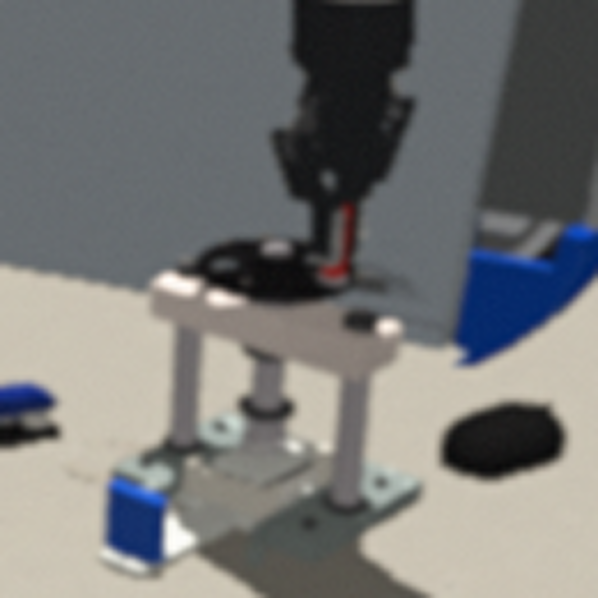

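Request:
drive_tool(deltas=[[0,1.39,0.38,0],[0,1.25,0.69,0],[0,0.97,1.04,0],[0,0.6,1.29,0],[0,0.18,1.41,0]])

```text
time: 34.4
position: [0.5427, -0.1956, 0.2579]
tool_rot: [0.083, 0.702, -0.087, 0.702]
wrist_force: [-7.3, -14.2, -1.9]
finger_gap: 0.015
```

```bash
python3 circ.py -18 10
python3 - <<'E'
from h import *
s=snap('side','side22.png'); b=s['pixels'][190:240,310:380,::-1]; cv2.imwrite('pics/c34.png',cv2.resize(b,None,fx=10,fy=10,interpolation=cv2.INTER_CUBIC))
E
```

```text
ang 71.0 r 0.0457 F [ -7.3 -14.2  -1.9] z 0.2579 gap 0.015 t 34.4
[[0, -0.37, 1.38, 0], [0, -0.76, 1.2, 0], [0, -1.09, 0.91, 0], [0, -1.32, 0.53, 0], [0, -1.42, 0.09, 0], [0, -1.38, -0.35, 0], [0, -1.2, -0.76, 0], [0, -0.91, -1.09, 0], [0, -0.53, -1.32, 0], [0, -0.09, -1.42, 0]]
```

View pics/c34.png

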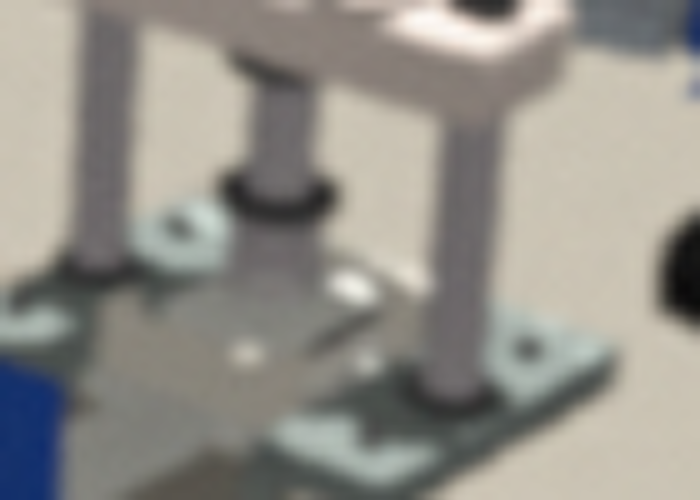

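Request:
drive_tool(deltas=[[0,-0.42,1.38,0],[0,-0.76,1.2,0],[0,-1.09,0.91,0],[0,-1.32,0.53,0],[0,-1.42,0.09,0]])

```text
time: 34.87
position: [0.5711, -0.2531, 0.2578]
tool_rot: [0.085, 0.702, -0.084, 0.702]
wrist_force: [-2.7, 4.7, 2.1]
finger_gap: 0.0149
```

```bash
python3 circ.py -18 5
```

```text
ang -18.3 r 0.0456 F [-2.7  4.7  2.1] z 0.2578 gap 0.0149 t 34.8667
[[0, -1.38, -0.35, 0], [0, -1.21, -0.75, 0], [0, -0.92, -1.08, 0], [0, -0.54, -1.32, 0], [0, -0.11, -1.42, 0]]
```

Request:
drive_tool(deltas=[[0,-1.38,-0.35,0],[0,-1.21,-0.75,0],[0,-0.92,-1.08,0],[0,-0.54,-1.32,0],[0,-0.11,-1.42,0],[0,0,0,0],[0,0,0,0]])

```text
time: 35.45
position: [0.5105, -0.2824, 0.2579]
tool_rot: [0.085, 0.702, -0.086, 0.701]
wrist_force: [-1.8, -1.7, -2.8]
finger_gap: 0.0146
```

```bash
python3 circ.py -8 1
python3 - <<'E'
from h import *
s=snap('side','side23.png'); b=s['pixels'][190:240,310:380,::-1]; cv2.imwrite('pics/c35.png',cv2.resize(b,None,fx=10,fy=10,interpolation=cv2.INTER_CUBIC))
E
```

```text
ang -111.7 r 0.0469 F [-1.8 -1.7 -2.8] z 0.2579 gap 0.0146 t 35.45
[[0, 0.27, -0.6, 0]]
```

View pics/c35.png

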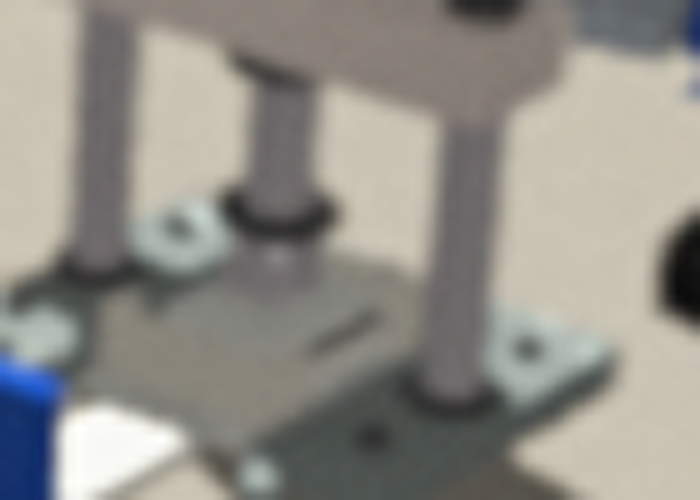

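Run:
```python
import cv2,numpy as np
I={a:cv2.resize(cv2.cvtColor(cv2.imread(f'pics/side{n}.png'),cv2.COLOR_BGR2GRAY)[190:240,310:380],None,fx=10,fy=10,interpolation=cv2.INTER_CUBIC) for a,n in((-11,17),(268,20),(633,21),(726,22),(909,23))}
for nm,(x0,y0,x1,y1) in dict(collar=(215,190,340,245),plat=(300,300,390,360)).items():
    T=I[909][y0:y1,x0:x1]
    for a,im in I.items():
        S=im[max(0,y0-150):y1+30,x0-12:x1+12]; m=cv2.matchTemplate(S,T,cv2.TM_CCOEFF_NORMED); _,v,_,l=cv2.minMaxLoc(m); print(nm,a,round(v,2),l[0]-12,l[1]-min(150,y0))
st=[cv2.resize(cv2.imread(f'pics/side{n}.png')[195:240,325:365],None,fx=5,fy=9) for n in(20,21,22,23)]
cv2.imwrite('pics/c36.png',np.hstack(st))
```

```text
collar -11 0.98 5 -88
collar 268 0.99 4 -63
collar 633 0.99 1 -27
collar 726 0.99 0 -17
collar 909 1.0 0 0
plat -11 0.95 -11 -63
plat 268 0.89 -7 -40
plat 633 0.94 0 -10
plat 726 0.83 -5 2
plat 909 1.0 0 0
```

View pics/c36.png

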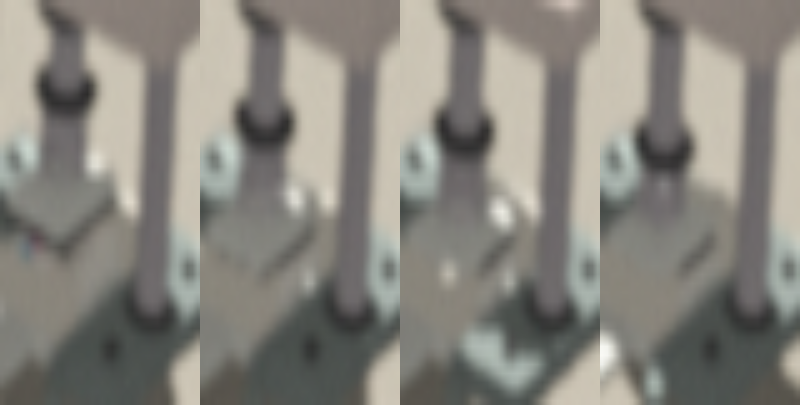

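Request:
drive_tool(deltas=[[0,0.25,-0.6,0],[0,0.15,-0.25,0],[0,0,0,0],[0,0,0,0]])

```text
time: 35.83
position: [0.5041, -0.2786, 0.258]
tool_rot: [0.083, 0.703, -0.088, 0.701]
wrist_force: [-5.7, -9.0, -1.6]
finger_gap: 0.0151
```

```bash
python3 circ.py -5 1;python3 - <<'E'
from h import *
s=snap('side','side24.png')
I={n:cv2.resize(cv2.cvtColor(cv2.imread(f'pics/side{n}.png'),cv2.COLOR_BGR2GRAY)[190:240,310:380],None,fx=10,fy=10,interpolation=cv2.INTER_CUBIC) for n in(17,21,23,24)}
for nm,(x0,y0,x1,y1) in dict(collar=(215,190,340,245),plat=(300,300,390,360)).items():
    T=I[24][y0:y1,x0:x1]
    for a,im in I.items():
        S=im[max(0,y0-150):y1+30,x0-12:x1+12]; m=cv2.matchTemplate(S,T,cv2.TM_CCOEFF_NORMED); _,v,_,l=cv2.minMaxLoc(m); print(nm,a,round(v,2),l[0]-12,l[1]-min(150,y0))
b=s['pixels'][100:250,270:420,::-1]; cv2.imwrite('pics/c37.png',cv2.resize(b,None,fx=4,fy=4,interpolation=cv2.INTER_CUBIC))
E
```

```text
ang -120.7 r 0.0463 F [-5.7 -9.  -1.6] z 0.258 gap 0.0151 t 35.8333
[[0, 0.21, -0.35, 0]]
collar 17 0.98 5 -88
collar 21 0.98 2 -28
collar 23 1.0 0 -1
collar 24 1.0 0 0
plat 17 0.95 -12 -63
plat 21 0.94 0 -10
plat 23 1.0 0 0
plat 24 1.0 0 0
```

View pics/c37.png

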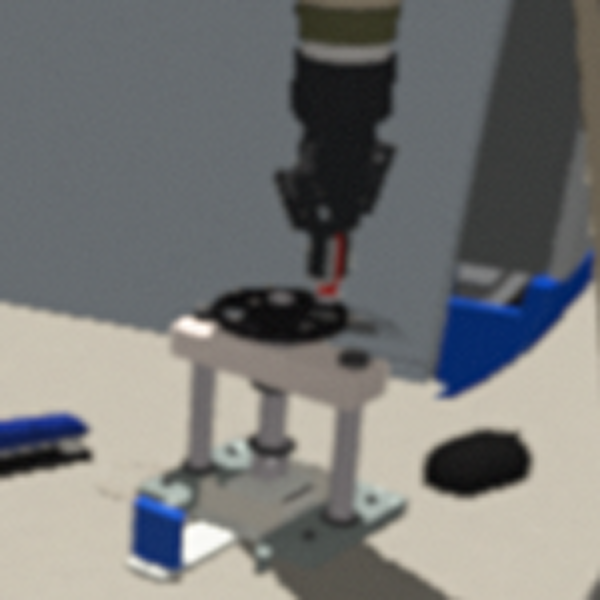

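Run:
```python
from h import *
s=eyes.snapshot('side')
for a in(-105,-112,-116,-121,-126,-132):
  a=np.radians(a); print((proj(s,(.5278+.046*np.cos(a),-.2388+.046*np.sin(a),.184))-[270,100]+.5)*4)
p=s['pixels'].astype(int); m=((p[:,:,0]-p[:,:,1])>45); v,u=np.nonzero(m[150:180,335:365]); v+=150;u+=335
for vv in range(v.min(),v.max()+1):
  if (v==vv).any(): print(vv,u[v==vv].min(),u[v==vv].max(),end=' | ')
```

```text
[318.05246108 280.02691169]
[323.80594364 281.83501879]
[326.83928213 282.95541548]
[330.34268432 284.43602363]
[333.50022886 285.99611285]
[336.79710705 287.95778516]
160 355 355 | 161 355 355 | 162 355 355 | 163 355 355 | 164 354 355 | 165 354 355 | 166 354 354 | 167 354 354 | 168 354 354 | 171 351 353 | 172 350 353 | 173 350 353 |
```

Request:
drive_tool(deltas=[[0,0,0,0],[0,0,0,0],[0,0,0,0],[0,0,0,0],[0,0,0,0],[0,0,0,0],[0,0,0,0],[0,0,0,0],[0,0,0,0],[0,0,0,0]])

```text
time: 36.77
position: [0.5041, -0.2787, 0.2579]
tool_rot: [0.083, 0.703, -0.088, 0.701]
wrist_force: [-5.7, -8.7, -2.6]
finger_gap: 0.015
```

Request:
drive_tool(deltas=[[0,0,0,0],[0,0,0,0],[0,0,0,0],[0,0,0,0],[0,0,0,0],[0,0,0,0]])

```text
time: 37.27
position: [0.5041, -0.2787, 0.2579]
tool_rot: [0.083, 0.703, -0.088, 0.701]
wrist_force: [-6.0, -8.5, -1.8]
finger_gap: 0.0151
```

```bash
python3 circ.py 18 10
```

```text
ang -120.7 r 0.0464 F [-6.  -8.5 -1.8] z 0.2579 gap 0.0151 t 37.2667
[[0, -0.11, 1.44, 0], [0, 0.25, 1.4, 0], [0, 0.67, 1.25, 0], [0, 1.03, 0.99, 0], [0, 1.28, 0.62, 0], [0, 1.41, 0.19, 0], [0, 1.4, -0.25, 0], [0, 1.25, -0.67, 0], [0, 0.99, -1.03, 0], [0, 0.62, -1.28, 0]]
```

Request:
drive_tool(deltas=[[0,-0.15,1.44,0],[0,0.25,1.4,0],[0,0.67,1.25,0],[0,1.03,0.99,0],[0,1.28,0.62,0],[0,1.41,0.19,0],[0,1.4,-0.25,0],[0,1.25,-0.67,0],[0,0.99,-1.03,0],[0,0.62,-1.28,0]])

```text
time: 38.1
position: [0.5498, -0.1982, 0.2578]
tool_rot: [0.082, 0.703, -0.088, 0.7]
wrist_force: [-8.8, -20.6, -1.6]
finger_gap: 0.0152
```

```bash
python3 circ.py 18 10
```

```text
ang 61.5 r 0.0462 F [ -8.8 -20.6  -1.6] z 0.2578 gap 0.0152 t 38.1
[[0, 0.08, -1.43, 0], [0, -0.3, -1.39, 0], [0, -0.72, -1.23, 0], [0, -1.06, -0.95, 0], [0, -1.3, -0.57, 0], [0, -1.42, -0.14, 0], [0, -1.39, 0.3, 0], [0, -1.23, 0.72, 0], [0, -0.95, 1.06, 0], [0, -0.57, 1.3, 0]]
```

Request:
drive_tool(deltas=[[0,-0.4,-1.43,0],[0,-0.3,-1.39,0],[0,-0.72,-1.23,0],[0,-1.06,-0.95,0],[0,-1.3,-0.57,0],[0,-1.42,-0.14,0],[0,-1.39,0.3,0],[0,-1.23,0.72,0],[0,-0.95,1.06,0],[0,-0.57,1.3,0]])

```text
time: 38.93
position: [0.5064, -0.2812, 0.2579]
tool_rot: [0.086, 0.702, -0.084, 0.702]
wrist_force: [1.3, 7.9, 0.3]
finger_gap: 0.0147
```

```bash
python3 circ.py 18 10
```

```text
ang -116.8 r 0.0475 F [1.3 7.9 0.3] z 0.2579 gap 0.0147 t 38.9333
[[0, 0.09, 1.46, 0], [0, 0.34, 1.38, 0], [0, 0.75, 1.21, 0], [0, 1.09, 0.92, 0], [0, 1.32, 0.53, 0], [0, 1.42, 0.1, 0], [0, 1.38, -0.34, 0], [0, 1.21, -0.75, 0], [0, 0.92, -1.09, 0], [0, 0.53, -1.32, 0]]
```

Request:
drive_tool(deltas=[[0,0.15,1.44,0],[0,0.34,1.38,0],[0,0.75,1.21,0],[0,1.09,0.92,0],[0,1.32,0.53,0],[0,1.42,0.1,0],[0,1.38,-0.34,0],[0,1.21,-0.75,0],[0,0.92,-1.09,0],[0,0.53,-1.32,0]])

```text
time: 39.77
position: [0.5485, -0.1983, 0.2579]
tool_rot: [0.083, 0.702, -0.086, 0.702]
wrist_force: [-3.9, -10.6, -2.7]
finger_gap: 0.015
```

```bash
python3 circ.py 18 10
```

```text
ang 63.0 r 0.0455 F [ -3.9 -10.6  -2.7] z 0.2579 gap 0.015 t 39.7667
[[0, 0.11, -1.42, 0], [0, -0.34, -1.38, 0], [0, -0.75, -1.21, 0], [0, -1.09, -0.92, 0], [0, -1.32, -0.54, 0], [0, -1.42, -0.11, 0], [0, -1.38, 0.34, 0], [0, -1.21, 0.75, 0], [0, -0.92, 1.09, 0], [0, -0.54, 1.32, 0]]
```

Request:
drive_tool(deltas=[[0,-0.05,-1.42,0],[0,-0.34,-1.38,0],[0,-0.75,-1.21,0],[0,-1.09,-0.92,0],[0,-1.32,-0.54,0],[0,-1.42,-0.11,0],[0,-1.38,0.34,0],[0,-1.21,0.75,0],[0,-0.92,1.09,0],[0,-0.54,1.32,0]])

```text
time: 40.6
position: [0.5071, -0.2816, 0.2578]
tool_rot: [0.086, 0.702, -0.084, 0.702]
wrist_force: [2.3, 9.1, -0.2]
finger_gap: 0.0151
```

```bash
python3 circ.py 18 10
```

```text
ang -115.8 r 0.0476 F [ 2.3  9.1 -0.2] z 0.2578 gap 0.0151 t 40.6
[[0, 0.13, 1.46, 0], [0, 0.37, 1.37, 0], [0, 0.78, 1.19, 0], [0, 1.11, 0.89, 0], [0, 1.33, 0.51, 0], [0, 1.42, 0.07, 0], [0, 1.37, -0.37, 0], [0, 1.19, -0.78, 0], [0, 0.89, -1.11, 0], [0, 0.51, -1.33, 0]]
```

Request:
drive_tool(deltas=[[0,0.2,1.45,0],[0,0.37,1.37,0],[0,0.78,1.19,0],[0,1.11,0.89,0],[0,1.33,0.51,0],[0,1.42,0.07,0],[0,1.37,-0.37,0],[0,1.19,-0.78,0],[0,0.89,-1.11,0],[0,0.3,-1.1,0]])

```text
time: 41.43
position: [0.5484, -0.1986, 0.2579]
tool_rot: [0.084, 0.702, -0.085, 0.702]
wrist_force: [-1.3, -6.8, -2.6]
finger_gap: 0.0147
```

```bash
python3 circ.py 5 4
```

```text
ang 62.8 r 0.0452 F [-1.3 -6.8 -2.6] z 0.2579 gap 0.0147 t 41.4333
[[0, 0.1, -0.38, 0], [0, 0.04, -0.39, 0], [0, 0.01, -0.4, 0], [0, -0.03, -0.4, 0]]
```

Request:
drive_tool(deltas=[[0,0,-0.4,0],[0,0.03,-0.4,0],[0,0,-0.35,0],[0,0,0,0],[0,0,0,0]])

```text
time: 41.85
position: [0.538, -0.1953, 0.2579]
tool_rot: [0.086, 0.702, -0.084, 0.702]
wrist_force: [1.4, 6.2, -0.4]
finger_gap: 0.0152
```

Request:
drive_tool(deltas=[[0,0,-0.2,0],[0,0,0,0],[0,0,0,0]])

```text
time: 42.1
position: [0.5377, -0.1953, 0.2579]
tool_rot: [0.085, 0.701, -0.084, 0.703]
wrist_force: [7.4, 5.0, -3.5]
finger_gap: 0.0146
```

```bash
python3 circ.py 5 4
```

```text
ang 77.2 r 0.0446 F [ 7.4  5.  -3.5] z 0.2579 gap 0.0146 t 42.1
[[0, 0.07, -0.4, 0], [0, -0.06, -0.39, 0], [0, -0.09, -0.39, 0], [0, -0.13, -0.38, 0]]
```

Request:
drive_tool(deltas=[[0,0,-0.2,0],[0,0,0,0],[0,0,0,0]])

```text
time: 42.35
position: [0.5373, -0.1953, 0.258]
tool_rot: [0.085, 0.7, -0.084, 0.704]
wrist_force: [12.0, 4.3, -6.6]
finger_gap: 0.0152
```

Request:
drive_tool(deltas=[[0,0,0.3,0],[0,0,0,0],[0,0,0,0]])

```text
time: 42.6
position: [0.5379, -0.1954, 0.2579]
tool_rot: [0.086, 0.702, -0.084, 0.703]
wrist_force: [2.9, 5.2, -1.8]
finger_gap: 0.0147
```

Request:
drive_tool(deltas=[[0,0,0,0],[0,0,0,0],[0,0,0,0],[-0.8,0,0,0],[-1.5,0,0,0],[-2,0,0,0],[-2.5,0,0,0],[-1,0,0,0],[0,0,0,0]], jaw=0.62)

```text
time: 43.35
position: [0.5379, -0.1973, 0.3394]
tool_rot: [0.084, 0.7, -0.086, 0.704]
wrist_force: [0.2, 0.5, -0.4]
finger_gap: 0.0325
```

Run:
```python
from h import *
s=snap('side','side25.png')
b=s['pixels'][100:250,270:420,::-1]; cv2.imwrite('pics/c38.png',cv2.resize(b,None,fx=4,fy=4,interpolation=cv2.INTER_CUBIC))
I={n:cv2.resize(cv2.cvtColor(cv2.imread(f'pics/side{n}.png'),cv2.COLOR_BGR2GRAY)[190:240,310:380],None,fx=10,fy=10,interpolation=cv2.INTER_CUBIC) for n in(25,17,19,24)}
x0,y0,x1,y1=(215,190,340,245);T=I[24][y0:y1,x0:x1]
for a,im in I.items():
        S=im[max(0,y0-150):y1+30,x0-12:x1+12]; m=cv2.matchTemplate(S,T,cv2.TM_CCOEFF_NORMED); _,v,_,l=cv2.minMaxLoc(m); print(a,round(v,2),l[0]-12,l[1]-150)
plan((.5608,-.1058,.33),76.2)
```

```text
25 0.98 6 -90
17 0.98 5 -88
19 0.98 6 -90
24 1.0 0 0
t 43.4 cur yaw 76.2 pos [ 0.5374 -0.197   0.3373] roll -0.000 (alt 3.141) shift cm [0.72 9.41 0.09] j6 -0.25 axis x [ 0.003 -0.002 -1.   ] F [ 0.3  0.3 -1.5]
```

View pics/c38.png

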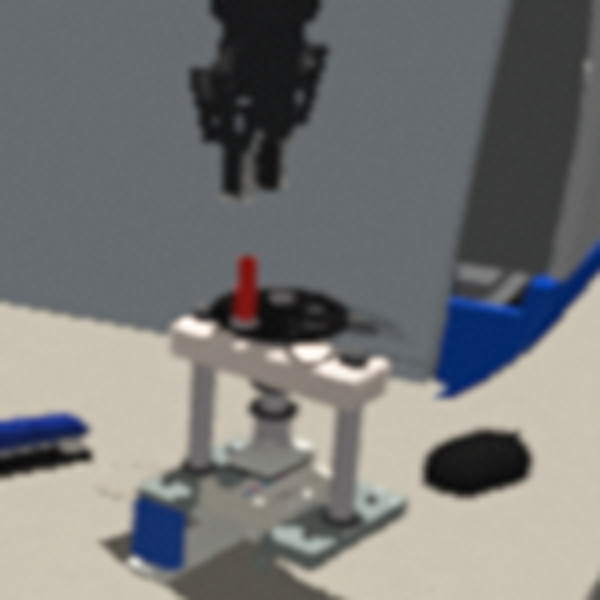

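Request:
drive_tool(deltas=[[0,1.5,0,0],[0,2,0,0],[0,2,0,0],[0,2,0,0],[0,1.9,0.09,0],[3,0,0,0],[3,0,0,0],[3,0,0,0],[3,0,0,0],[0,0,0,0]], jaw=0.45)

```text
time: 44.23
position: [0.5559, -0.1039, 0.2081]
tool_rot: [0.086, 0.707, -0.084, 0.697]
wrist_force: [-1.3, 0.3, -0.4]
finger_gap: 0.0467
```

Run:
```python
from h import *
plan((.5608,-.1058,.0888),76.7)
```

```text
t 44.23 cur yaw 76.2 pos [ 0.5559 -0.1039  0.2081] roll -0.009 (alt 3.133) shift cm [11.93 -0.08  0.68] j6 -0.09 axis x [-0.013  0.004 -1.   ] F [-1.3  0.3 -0.4]
```

Request:
drive_tool(deltas=[[1.5,0,0,-0.009],[2,0,0,0],[2,0,0,0],[2,0,0,0],[1,0,0,0],[0,0,0,0],[0,0,0,0]])

```text
time: 44.82
position: [0.5601, -0.1055, 0.1312]
tool_rot: [0.082, 0.703, -0.082, 0.702]
wrist_force: [0.2, 0.1, 0.3]
finger_gap: 0.0471
```

Run:
```python
from h import *
plan((.5608,-.1058,.0888),76.7)
```

```text
t 44.82 cur yaw 76.7 pos [ 0.5601 -0.1055  0.1312] roll 0.000 (alt -3.141) shift cm [ 4.24 -0.01  0.08] j6 -0.10 axis x [-0.001  0.    -1.   ] F [0.2 0.1 0.3]
```

Request:
drive_tool(deltas=[[1,0,0.07,0],[1,0,0,0],[1,0,0,0],[0.8,0,0,0],[0.4,0,0,0],[0,0,0,0],[0,0,0,0]])

```text
time: 45.4
position: [0.5606, -0.1055, 0.0885]
tool_rot: [0.082, 0.703, -0.082, 0.702]
wrist_force: [-0.0, -0.4, 0.4]
finger_gap: 0.0467
```

Request:
drive_tool(deltas=[[0,0,0,0],[0,0,0,0],[0,0,0,0],[0,0,0,0],[0,0,0,0],[0,0,0,0],[0,0,0,0],[0,0,0,0]], jaw=1, newtons=60)

```text
time: 46.07
position: [0.5612, -0.1057, 0.0895]
tool_rot: [0.082, 0.702, -0.082, 0.703]
wrist_force: [-0.8, -0.0, 5.4]
finger_gap: 0.0112
```

Request:
drive_tool(deltas=[[0,0.5,0,0],[0,0.8,0,0],[0,0.8,0,0],[0,0.8,0,0],[0,0.8,0,0],[0,0.8,0,0],[0,0.8,0,0],[0,0,0,0]])

```text
time: 46.73
position: [0.5738, -0.0534, 0.0895]
tool_rot: [0.081, 0.702, -0.082, 0.703]
wrist_force: [0.1, 0.6, 5.3]
finger_gap: 0.0114
```

Request:
drive_tool(deltas=[[0,0.8,0,0],[0,1,0,0],[0,1,0,0],[0,1,0,0],[0,1,0,0],[0,1,0,0],[0,1,0,0],[0,0.6,0,0],[0,0,0,0]])

```text
time: 47.48
position: [0.5907, 0.0185, 0.0895]
tool_rot: [0.081, 0.702, -0.082, 0.703]
wrist_force: [-0.1, -0.6, 5.6]
finger_gap: 0.0113
```

Request:
drive_tool(deltas=[[0,0.8,0,0],[0,1,0,0],[0,1,0,0],[0,1,0,0],[0,1,0,0],[0,0.7,0,0],[0,0,0,0],[0,0,0,0]])

```text
time: 48.15
position: [0.6033, 0.0721, 0.0895]
tool_rot: [0.082, 0.702, -0.081, 0.703]
wrist_force: [0.8, 1.4, 6.6]
finger_gap: 0.0111
```

Request:
drive_tool(deltas=[[0,0,0,0],[0,0,0,0],[0,0,0,0],[0,0,0,0],[0,0,0,0]], jaw=0.5)

```text
time: 48.57
position: [0.6023, 0.0715, 0.0885]
tool_rot: [0.082, 0.703, -0.082, 0.702]
wrist_force: [0.2, -0.7, 0.6]
finger_gap: 0.0423
```

Request:
drive_tool(deltas=[[-1,0,0,0],[-2,0,0,0],[-3,0,0,0],[-3,0,0,0],[-3,0,0,0],[0,2.5,-2,0],[0,2.5,-2,0],[0,2.5,-2,0],[0,2.5,-2,0],[0,0,0,0]])

```text
time: 49.4
position: [0.5451, 0.1913, 0.2098]
tool_rot: [0.081, 0.703, -0.079, 0.702]
wrist_force: [-0.5, -0.7, 1.0]
finger_gap: 0.0426
```

Run:
```python
from h import *
s=snap('top','top30.png'); b=s['pixels'][150:270,240:400,::-1]; cv2.imwrite('pics/c40.png',cv2.resize(b,None,fx=5,fy=5,interpolation=cv2.INTER_CUBIC))
s=snap('side','side30.png');b=s['pixels'][140:300,220:420,::-1]; cv2.imwrite('pics/c41.png',cv2.resize(b,None,fx=4,fy=3.75,interpolation=cv2.INTER_CUBIC))
```

```text
(no output)
```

View pics/c40.png

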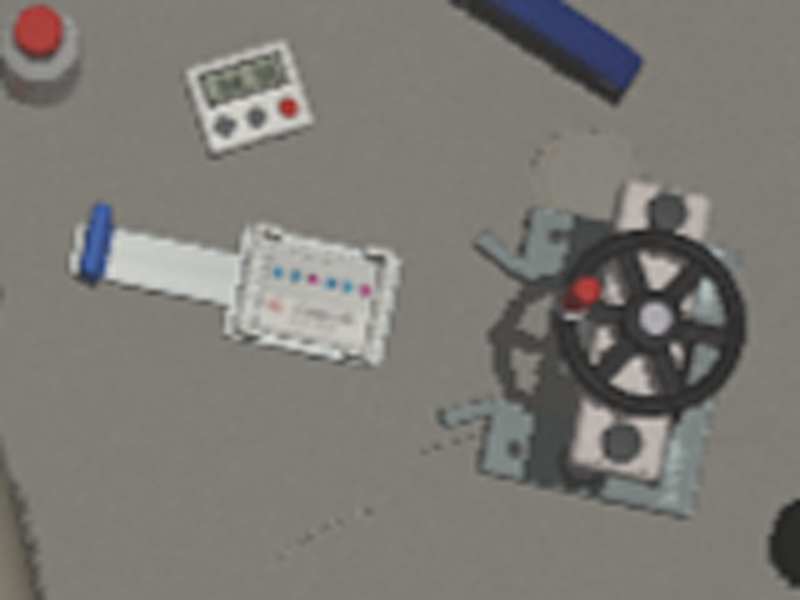

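View pics/c41.png

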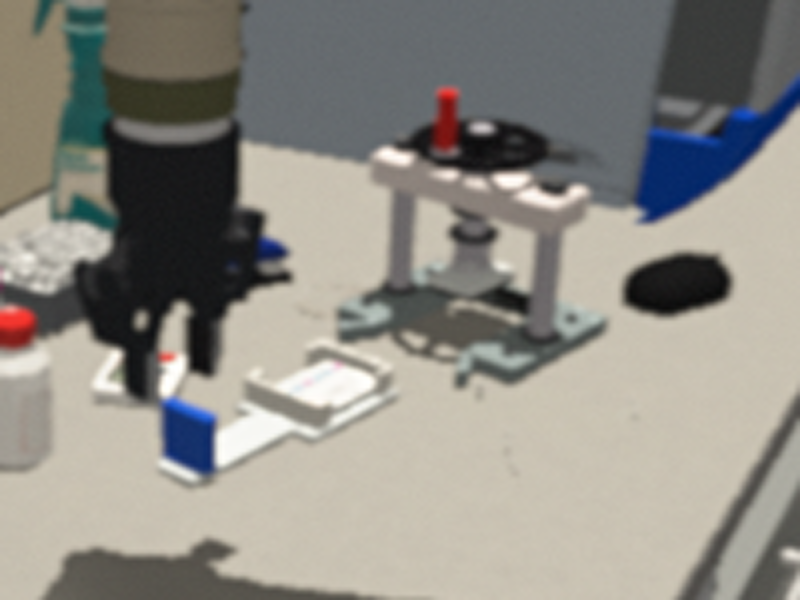

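View pics/side30.png

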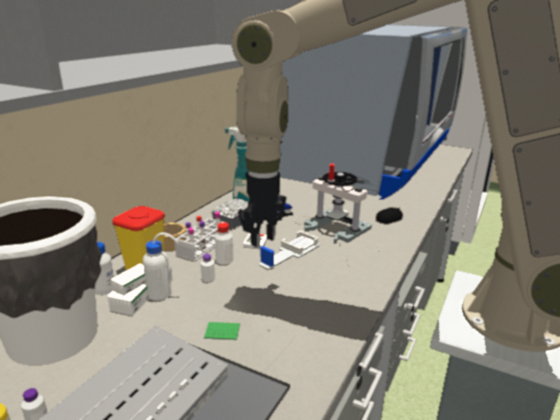

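```bash
python3 -c "
from bench import sign_off
print(sign_off())"
```

```text
the job is handed in; nothing more can be done
None
```

The pressing job is finished and handed in at about 50 s of the 210 s allowed. Only two cards were present. I stacked both flat in the tray pocket and slid the tray home against the stop, where the push force rose to about 18 N.

**Pressing:** The wheel did not start quite at its top stop. I first turned it back about 11° to find the stop, then wound it about 918° clockwise. That is roughly half a turn past contact, which I worked out at about 732° from the given sizes. I held it for about 1.8 s, then wound it back to the same stop.

**Last checks:**
- **Platen:** the ram collar is back at the same image height as when I first had the wheel at the top stop, so the platen is fully up.
- **Tray:** it stands clear of the press on the worktop, with the top card lying flat in the pocket. The lower card is hidden under it.
- **Bystanders:** the bottles, timer and green card look untouched, and the gripper is open and clear of everything.

**One disagreement:** the camera tracking put contact about 20° later than the sizes did, though it is only good to about ±20°. So the over-turn is somewhere between about 160° and 186°, most likely close to the half turn asked for.

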